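# Renew the data loggers' batteries and close them

## Task

Renew the batteries of the three data loggers: put every spent black pack that is still in a logger into the yellow tray, and put into each logger's well the white pack that bears its colour. Then close each logger with the cover of its own colour: hook the cover's black lip under the logger's ledge at a tilt and swing it down until it lies fully flat on its rim, squarely in line with the logger. A logger whose cover is not on the bench stays open; leave the tape measure and the stamp where they are.

Things in the scene. Friction and masses are not known exactly. Their poses are not given: they have to be found in the camera images.
- unit_blue: blue data logger, fixed, 129 mm long (x -65 to 64) x 72 wide (y), grey with blue end pieces bearing one raised white dot. Origin on the bench under the middle of its battery well; z up. The cover rests on the long side walls (|y| 28 to 36 mm) and the +x rim (x 37 to 46), tops at z 40 mm. Beyond the rim an end panel rises to z 46; its face is at x = 46 mm
- unit_blue_ledge (a point): middle of the lower edge of the blue unit's ledge, at unit x -37, y 0, z 46 mm, axes as the unit's. The ledge is 6 mm thick (top at z 52), and overhangs the -x end of the well by 12 mm: the end wall is at unit x -49 mm. The well, also below the ledge, is open down to its floor at z 8 mm; from above it is open for unit x -37 to 37, y -28 to 28 mm
- unit_blue_seat (a point): where the origin of the blue cover lies when seated in the blue unit: unit x 4.5, y 0, z 40 mm; axes as the unit's, and the seated cover's axes are parallel to them, the lip to -x
- cover_blue: loose blue cover with one raised white dot, about 60 g; None if not there. Plate 78 (x) x 72 (y) x 5 mm, origin at the centre of its underside, z up. From its -x edge a black lip sticks out. Ledge edge and end panel of a unit are 83 mm apart: 2.5 mm play each way for the plate, but the lip makes the cover 90 mm, so it goes in only lip first at some 20 degrees, then swung down
- cover_blue_lip (a point): middle of the tip of the blue cover's black lip, at cover x -51, y 0, z 2 mm. The lip is level with the plate's underside, 4 mm thick, 48 mm wide and 12 mm long (cover x -51 to -39); it goes under the ledge. The cover's grip rib stands on the middle of the plate (cover x 0, y 0): 12 mm thick (x), 44 mm long (y), from z 5 to 31 mm
- spent_blue: spent battery pack, black with a paper label, 20 (x) x 44 (y) x 28 (z) mm, 70 g, origin at the centre of its underside; at the start it stands in the well of the blue unit with its x along the unit's x. None if that unit has no pack in it. All spent packs look alike
- fresh_blue: fresh battery pack for the blue unit, white with a broad blue band, same size as a spent one (20 x 44 x 28 mm, 70 g), origin at the centre of its underside; it stands on the bench. It may stand in the well either way round
- unit_orange: orange data logger, fixed, 129 mm long (x -65 to 64) x 72 wide (y), grey with orange end pieces bearing two raised white dots. Origin on the bench under the middle of its battery well; z up. The cover rests on the long side walls (|y| 28 to 36 mm) and the +x rim (x 37 to 46), tops at z 40 mm. Beyond the rim an end panel rises to z 46; its face is at x = 46 mm
- unit_orange_ledge (a point): middle of the lower edge of the orange unit's ledge, at unit x -37, y 0, z 46 mm, axes as the unit's. The ledge is 6 mm thick (top at z 52), and overhangs the -x end of the well by 12 mm: the end wall is at unit x -49 mm. The well, also below the ledge, is open down to its floor at z 8 mm; from above it is open for unit x -37 to 37, y -28 to 28 mm
- unit_orange_seat (a point): where the origin of the orange cover lies when seated in the orange unit: unit x 4.5, y 0, z 40 mm; axes as the unit's, and the seated cover's axes are parallel to them, the lip to -x
- cover_orange: loose orange cover with two raised white dots, about 60 g; None if not there. Plate 78 (x) x 72 (y) x 5 mm, origin at the centre of its underside, z up. From its -x edge a black lip sticks out. Ledge edge and end panel of a unit are 83 mm apart: 2.5 mm play each way for the plate, but the lip makes the cover 90 mm, so it goes in only lip first at some 20 degrees, then swung down
- cover_orange_lip (a point): middle of the tip of the orange cover's black lip, at cover x -51, y 0, z 2 mm. The lip is level with the plate's underside, 4 mm thick, 48 mm wide and 12 mm long (cover x -51 to -39); it goes under the ledge. The cover's grip rib stands on the middle of the plate (cover x 0, y 0): 12 mm thick (x), 44 mm long (y), from z 5 to 31 mm
- spent_orange: spent battery pack, black with a paper label, 20 (x) x 44 (y) x 28 (z) mm, 70 g, origin at the centre of its underside; at the start it stands in the well of the orange unit with its x along the unit's x. None if that unit has no pack in it. All spent packs look alike
- fresh_orange: fresh battery pack for the orange unit, white with a broad orange band, same size as a spent one (20 x 44 x 28 mm, 70 g), origin at the centre of its underside; it stands on the bench. It may stand in the well either way round
- unit_green: green data logger, fixed, 129 mm long (x -65 to 64) x 72 wide (y), grey with green end pieces bearing three raised white dots. Origin on the bench under the middle of its battery well; z up. The cover rests on the long side walls (|y| 28 to 36 mm) and the +x rim (x 37 to 46), tops at z 40 mm. Beyond the rim an end panel rises to z 46; its face is at x = 46 mm
- unit_green_ledge (a point): middle of the lower edge of the green unit's ledge, at unit x -37, y 0, z 46 mm, axes as the unit's. The ledge is 6 mm thick (top at z 52), and overhangs the -x end of the well by 12 mm: the end wall is at unit x -49 mm. The well, also below the ledge, is open down to its floor at z 8 mm; from above it is open for unit x -37 to 37, y -28 to 28 mm
- unit_green_seat (a point): where the origin of the green cover lies when seated in the green unit: unit x 4.5, y 0, z 40 mm; axes as the unit's, and the seated cover's axes are parallel to them, the lip to -x
- cover_green: loose green cover with three raised white dots, about 60 g; None if not there. Plate 78 (x) x 72 (y) x 5 mm, origin at the centre of its underside, z up. From its -x edge a black lip sticks out. Ledge edge and end panel of a unit are 83 mm apart: 2.5 mm play each way for the plate, but the lip makes the cover 90 mm, so it goes in only lip first at some 20 degrees, then swung down
- cover_green_lip (a point): middle of the tip of the green cover's black lip, at cover x -51, y 0, z 2 mm. The lip is level with the plate's underside, 4 mm thick, 48 mm wide and 12 mm long (cover x -51 to -39); it goes under the ledge. The cover's grip rib stands on the middle of the plate (cover x 0, y 0): 12 mm thick (x), 44 mm long (y), from z 5 to 31 mm
- spent_green: spent battery pack, black with a paper label, 20 (x) x 44 (y) x 28 (z) mm, 70 g, origin at the centre of its underside; at the start it stands in the well of the green unit with its x along the unit's x. None if that unit has no pack in it. All spent packs look alike
- fresh_green: fresh battery pack for the green unit, white with a broad green band, same size as a spent one (20 x 44 x 28 mm, 70 g), origin at the centre of its underside; it stands on the bench. It may stand in the well either way round
- tray: yellow open tray, fixed, 180 (x) x 120 (y) x 30 (z) mm, walls and floor 4 mm; origin at the centre of its underside
- tape_measure: red tape measure, 73x88x41 mm, bystander; origin at the centre of its underside
- stamp_1: blue and black self-inking hand stamp, 34x62x84 mm, bystander; origin at the centre of its underside
There are look-alikes about, which are no part of the job. Several things have the shape of the cover_blue; the one meant has the colours described above.

How it is judged:
At the end, for the whole second after the job is handed in: At rest: every spent pack in the tray, every fresh pack in the well of the unit of its colour, every cover in the unit of its colour with its origin within 4.5 mm along, 6 mm across and 2.5 mm in height of the seat point, flat to 0.05 rad, turned less than 0.1 rad. Absent things aside (x of cover_blue in the frame of unit_blue_seat between -0.0045 and 0.0045 m and y of cover_blue in the frame of unit_blue_seat between -0.006 and 0.006 m and z of cover_blue in the frame of unit_blue_seat between -0.0025 and 0.0025 m and angle between the z axis of cover_blue and the z axis of unit_blue_seat, either way round below 0.05 rad and angle between the x axis of cover_blue and the x axis of unit_blue_seat, either way round below 0.1 rad and angle between each of cover_blue, cover_orange, cover_green's own z axis and vertical below 0.05 rad and linear speed of each of cover_blue, fresh_blue, spent_blue, cover_orange, fresh_orange, spent_orange, cover_green, fresh_green, spent_green below 0.02 m/s and y of fresh_blue in the frame of unit_blue between -0.026 and 0.026 m and x of fresh_blue in the frame of unit_blue between -0.047 and 0.035 m and z of fresh_blue in the frame of unit_blue between 0.004 and 0.03 m and x of spent_blue in the frame of tray between -0.086 and 0.086 m and y of spent_blue in the frame of tray between -0.056 and 0.056 m and z of spent_blue in the frame of tray between 0 and 0.05 m and x of cover_orange in the frame of unit_orange_seat between -0.0045 and 0.0045 m and y of cover_orange in the frame of unit_orange_seat between -0.006 and 0.006 m and z of cover_orange in the frame of unit_orange_seat between -0.0025 and 0.0025 m and angle between the z axis of cover_orange and the z axis of unit_orange_seat, either way round below 0.05 rad and angle between the x axis of cover_orange and the x axis of unit_orange_seat, either way round below 0.1 rad and y of fresh_orange in the frame of unit_orange between -0.026 and 0.026 m and x of fresh_orange in the frame of unit_orange between -0.047 and 0.035 m and z of fresh_orange in the frame of unit_orange between 0.004 and 0.03 m and x of spent_orange in the frame of tray between -0.086 and 0.086 m and y of spent_orange in the frame of tray between -0.056 and 0.056 m and z of spent_orange in the frame of tray between 0 and 0.05 m and x of cover_green in the frame of unit_green_seat between -0.0045 and 0.0045 m and y of cover_green in the frame of unit_green_seat between -0.006 and 0.006 m and z of cover_green in the frame of unit_green_seat between -0.0025 and 0.0025 m and angle between the z axis of cover_green and the z axis of unit_green_seat, either way round below 0.05 rad and angle between the x axis of cover_green and the x axis of unit_green_seat, either way round below 0.1 rad and y of fresh_green in the frame of unit_green between -0.026 and 0.026 m and x of fresh_green in the frame of unit_green between -0.047 and 0.035 m and z of fresh_green in the frame of unit_green between 0.004 and 0.03 m and x of spent_green in the frame of tray between -0.086 and 0.086 m and y of spent_green in the frame of tray between -0.056 and 0.056 m and z of spent_green in the frame of tray between 0 and 0.05 m); the robot touches nothing.
It fails at once if the tape_measure is shoved more than 4 cm (distance of tape_measure from where it was at the start of the episode above 0.04 m).
It fails at once if the stamp_1 is shoved more than 4 cm (distance of stamp_1 from where it was at the start of the episode above 0.04 m).
Of spent_blue, spent_orange, spent_green only 1 to 3 are there at a start; the rules pass over those that are not, and their reading is None.
Of cover_blue, cover_orange, cover_green only 2 to 3 are there at a start; the rules pass over those that are not, and their reading is None.
At some moment in a run one of cover_blue, cover_orange, cover_green may be knocked a few centimetres aside while the robot is not near it.
Once in a run the grip may slacken for a moment while it holds something.
It also fails if it takes over 210 s, if anything falls off the work surface, if the arm or the gripper's body presses on something with over 40 N, if the wrist force passes 120 N, or if a joint passes its speed limit or range.

## Robot

A 6-joint arm with a two-finger parallel gripper is mounted at the origin on a cart in front of the work surface, level with it; the furniture and walls round the work are solid. World frame = base frame: x ahead of the robot, y to its left, z up, the work surface at z = 0. Lengths are in m, angles in rad, forces in N, time in s.
With the tool pointing down it reaches from about 0.35 to 0.775 m from the base axis. Payload 5.5 kg.
Tool frame: the origin (TCP) lies midway between the tips of the shut fingers; the grasp point (between the pads) lies 19 mm behind it; z points along the fingers, y is the direction in which the jaws open and shut (so a half turn about z gives the same grasp; the last joint's range is limited). The gripper opens to 85 mm and grips with 20 to 120 N. Pads are 22 mm wide; open, the fingers measure 114 mm over their backs; the gripper's body (76 mm by 85 mm) begins 54 mm behind the grasp point. The pads swing forward as they close: fully open they stand 13 mm farther back than shut.
Start: joints at [-1.314, 0.313, 0.046, 1.304, 0, 1.431], TCP at [0.222, -0.53, 0.231] pointing down, gripper open.
Joint ranges: [-2.76, 2.76], [-0.86, 1.69], [-1.03, 1.26], [-2.2, 2.34], [-1.47, 1.5], [-3.14, 3.14]. Speed limits (rad/s): [2.57, 2.57, 3.14, 3.14, 3.14, 3.14].

## Interface

Orientations are given as a unit quaternion [w, x, y, z].
In Python, from workcell import env gives the robot as it stands.
- The arm moves only by the shell command python3 -m creep 'ROWS' [OPENING] [FORCE]. ROWS is JSON, a list of rows, each a list of 6 numbers: the shift along the tool's x, y, z in m, then the turn, a rotation vector about the tool's x, y, z in degrees. A call has exactly 8 rows; each row is the pose to reach, as a shift and turn from the pose commanded when the call began, along the tool's axes at that moment; what a row does not reach only later rows make up. A row lasts 1/10 s, in which the tool goes at most 50 mm and 8.59 degrees, less where a joint would pass 70% of its speed; a pose out of reach is approached as far as the arm can. A call with a gripper value outside its range is refused whole. OPENING is the finger opening in m, from 0 to 0.0854, set as the call begins (- or left out, the last holds). The fingers move at their own pace and stop on an object; FORCE is the grip in N (left out, the last holds). Time passes only in rows, so rows that repeat a pose let the fingers close, or fill a call up. It gives the time, the measured TCP pose, the force and the opening at its end, in the units of the state.
- env.get_state(): the state, without advancing time (a new reading comes with each control period).
- env.read_camera(name): name is "side" or "top"; returns (picture, depth): 480x640x3 uint8, blue, green, red; 480x640 float32, m along the optical axis (not along the pixel's ray), 0 where there is no reading.
- env.camera_params(name): a dict with "fx", "fy", "cx", "cy" (pixels), "position" and "orientation" of the camera in the world. Camera axes: x right, y up, looking along -z (the intrinsics and any distortion apply to the point x, -y, -z); pixel columns grow to the right and rows downward; lengths in m; the calibration is good to about 2 mm. A picture is of the moment at which its call begins. camera_params takes no time and is no camera call.
- env.hand_in(): hands the job in, once; it reports no verdict.
The state is a dict: "clock": time; "joint_pos": joint angles; "qvel": joint speeds; "tau": joint torques, N m; "tcp_pos": TCP position; "orientation": TCP orientation; "wrist_force": force on the tool from outside, world axes, zero at the start; "ft_torque": the same for the moment, N m; "finger_gap": finger opening in m.
Only numpy, scipy, OpenCV 4.12 (cv2) and the standard library are available. Lean on these libraries where they do the work, as an engineer would, in place of code of your own. Each camera call takes 0.05 s, during which the arm holds its last target. There are 200 camera calls.

## Working session

There is one attempt and no reset: what is moved stays moved. The work goes in short steps, Python scripts to look and compute and a shell command to move; the robot and the scene stay as the last step left them, time stands still between calls to the robot, and variables do not carry over. Pictures are saved under pics/ and viewed, about 12 in all and at most 16, crops included, and the job is handed in when it is done.

```bash
ls; mkdir -p pics
cat > h.py <<'E'
import numpy as np, cv2
from scipy.spatial.transform import Rotation as R
from workcell import env
def Rq(q): return R.from_quat([q[1],q[2],q[3],q[0]])
def pts(name, depth):
    p=env.camera_params(name); h,w=depth.shape
    u,v=np.meshgrid(np.arange(w),np.arange(h))
    c=np.stack([(u-p['cx'])/p['fx']*depth,-(v-p['cy'])/p['fy']*depth,-depth],-1)
    P=c@Rq(p['orientation']).as_matrix().T+np.array(p['position'])
    P[depth==0]=np.nan
    return P
def shot(name,f=None):
    im,d=env.read_camera(name)
    if f: cv2.imwrite('pics/'+f+'.png',im)
    return im,d,pts(name,d)
E
python3 - <<'E'
from h import *
for n in('top','side'):
    print(env.camera_params(n)); im,d,P=shot(n,n+'0'); np.savez('/tmp/'+n+'0',im=im,P=P)
print(env.get_state())
E
```

```text
pics
{'fx': 520.1021778408025, 'fy': 520.1021778408025, 'cx': 318.6890906685879, 'cy': 248.8375592435643, 'position': array([ 0.30502112, -0.12777122,  1.6997079 ]), 'orientation': array([ 0.7084307 ,  0.04014849, -0.04515023, -0.70318952])}
{'fx': 477.6442702249286, 'fy': 477.6442702249286, 'cx': 314.95471033996023, 'cy': 233.37460530861887, 'position': array([-0.04264881, -1.05017405,  0.89102958]), 'orientation': array([ 0.86899603,  0.42355674, -0.10908431, -0.23140052])}
{'clock': 0.1, 'joint_pos': array([-1.31362119e+00,  3.13937702e-01,  4.50726034e-02,  1.30361575e+00,
        1.63331180e-05,  1.43121624e+00]), 'qvel': array([ 0.00023621, -0.00351658,  0.00068944, -0.00049522, -0.00071515,
       -0.00031654]), 'tau': array([ 1.78544818e-03, -4.81728888e+01,  2.99241936e+01,  1.28178194e-02,
       -1.54943887e-04, -4.97813375e-06]), 'tcp_pos': array([ 0.22208116, -0.52987115,  0.23048283]), 'orientation': array([-8.41282985e-04,  9.80387260e-01,  1.97078948e-01, -4.13417461e-05]), 'wrist_force': array([ 0.40178156, -0.07778258,  0.18139045]), 'ft_torque': array([0.04594452, 0.0581551 , 0.02384256]), 'finger_gap': 0.08565809095109668}
```

View pics/top0.png

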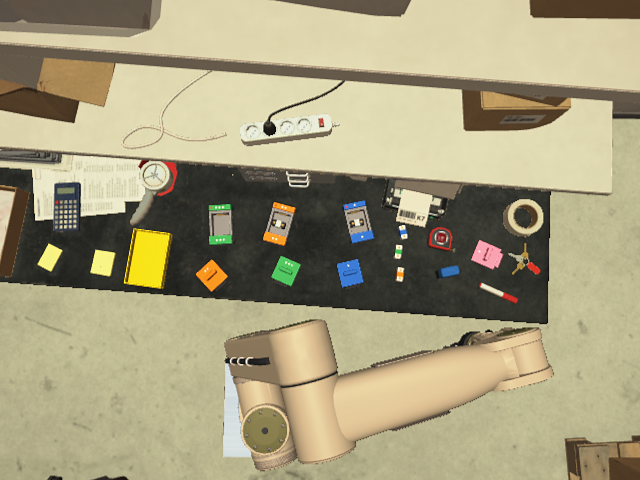

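View pics/side0.png

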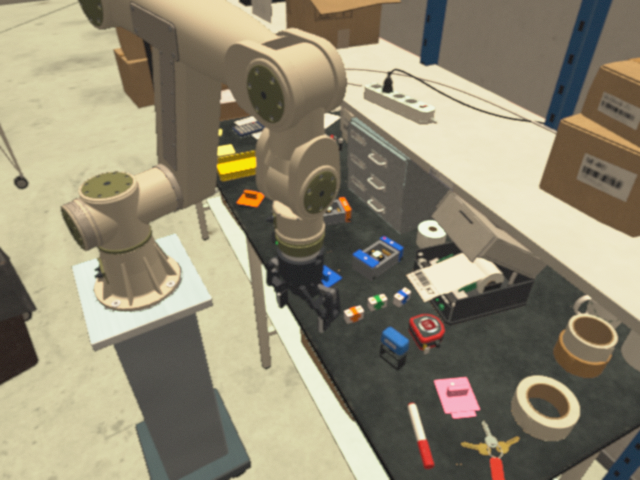

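Run:
```python
from h import *
z=np.load('/tmp/top0.npz'); im=z['im'];P=z['P']
cv2.imwrite('pics/c1.png',cv2.resize(im[190:295,195:465],None,fx=2.96,fy=2.96,interpolation=cv2.INTER_CUBIC))
hsv=cv2.cvtColor(im,cv2.COLOR_BGR2HSV)
for n,a,b in(('orange',5,16),('yellow',22,34),('green',50,85),('blue',100,125),('red',172,180)):
    m=cv2.inRange(hsv,(a,120,70),(b,255,255)); m[:195]=0;m[310:]=0
    k,l,s,c=cv2.connectedComponentsWithStats(m)
    for i in range(1,k):
        if s[i,4]<8: continue
        q=P[l==i]; r=cv2.minAreaRect(np.argwhere(l==i)[:,::-1].astype(np.float32))
        print(n,s[i],c[i].round(1),np.nanmedian(q,0).round(3),np.nanmin(q,0).round(3),np.nanmax(q,0).round(3),np.round(r[1],1),round(r[2]))
```

```text
orange [   0  195   29   82 1007] [ 12.7 236.4] [0.535 0.845 0.037] [ 0.413  0.82  -0.005] [0.684 0.869 0.081] [14. 84.] 13
orange [272 202  10   6  26] [276.2 204. ] [0.651 0.001 0.044] [ 0.64  -0.016 -0.008] [0.669 0.015 0.052] [5. 9.] 90
orange [283 204  10   4  18] [287.4 205.7] [ 0.645 -0.036  0.045] [ 0.641 -0.052 -0.006] [ 0.661 -0.022  0.049] [3. 9.] 90
orange [520 205  17  22 129] [531.1 213.7] [ 0.632 -0.838  0.025] [ 0.584 -0.847 -0.005] [ 0.657 -0.799  0.052] [22.8 11.2] 63
orange [277 207  19   8  31] [288.4 209.9] [ 0.633 -0.043  0.043] [ 0.624 -0.06  -0.003] [ 0.651 -0.003  0.054] [18.  7.] 18
orange [269 232  10   4  11] [273.5 233.6] [0.552 0.008 0.054] [ 0.548 -0.008  0.045] [0.558 0.021 0.056] [9.5 0.9] 18
orange [263 235  24  11  52] [276.4 240.8] [ 0.529 -0.01   0.046] [ 0.518 -0.033  0.006] [0.548 0.044 0.058] [23.3  9.5] 14
orange [198 259  30  33 101] [213.5 274.3] [0.434 0.2   0.004] [ 0.37   0.159 -0.007] [0.475 0.254 0.013] [24.8 23.6] 48
orange [204 269  14  13  86] [210.3 275. ] [0.42  0.212 0.024] [ 0.402  0.191 -0.012] [0.442 0.234 0.04 ] [ 6.4 15.6] 45
[... 1383 characters left out ...]
 [ 0.565 -0.411  0.028] [ 0.553 -0.429 -0.007] [ 0.576 -0.401  0.04 ] [4.9 8. ] 63
blue [351 230  23  14 195] [361.9 236.4] [ 0.547 -0.277  0.052] [ 0.527 -0.319 -0.004] [ 0.574 -0.241  0.061] [ 8.7 22.8] 77
blue [337 259  27  29 552] [349.7 272.7] [ 0.432 -0.242  0.005] [ 0.386 -0.285 -0.007] [ 0.478 -0.199  0.041] [24.6 22.6] 77
blue [439 265  21  13 190] [448.9 271.1] [ 0.435 -0.545  0.082] [ 0.416 -0.601 -0.004] [ 0.454 -0.517  0.092] [ 9.9 19.7] 77
red [440 233   5   3  10] [441.6 234.4] [ 0.557 -0.535  0.04 ] [ 0.554 -0.545  0.033] [ 0.562 -0.529  0.046] [4. 2.] 0
red [483 248   6  13  22] [485.6 254.2] [ 0.495 -0.681  0.027] [ 0.478 -0.689  0.004] [ 0.516 -0.675  0.032] [ 3.1 12.5] 10
```

View pics/c1.png

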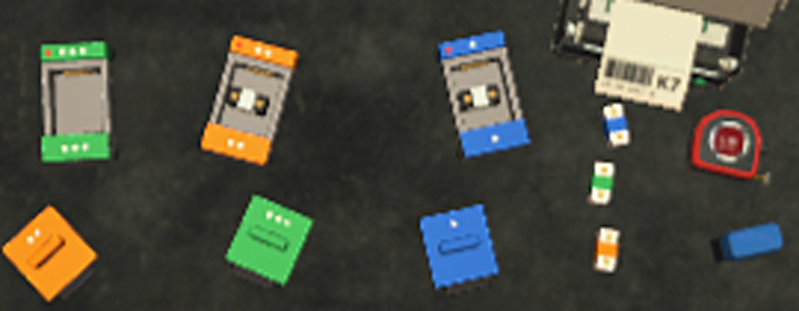

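```bash
cat >> h.py <<'E'
def cast(name,uv,z):
    p=env.camera_params(name); uv=np.atleast_2d(uv).astype(float)
    c=np.stack([(uv[:,0]-p['cx'])/p['fx'],-(uv[:,1]-p['cy'])/p['fy'],-np.ones(len(uv))],-1)
    d=c@Rq(p['orientation']).as_matrix().T; o=np.array(p['position'])
    return o+d*((z-o[2])/d[:,2])[:,None]
HUE={'orange':(4,21),'green':(45,85),'blue':(98,125)}
def hue(im,n,s=110,v=60):
    a,b=HUE[n]; return cv2.inRange(cv2.cvtColor(im,cv2.COLOR_BGR2HSV),(a,s,v),(b,255,255))
def rect(q): # minAreaRect in mm
    r=cv2.minAreaRect((q[:,:2]*1000).astype(np.float32)); return np.round(r[0],1),np.round(r[1],1),round(r[2],1)
def cover(im,n,box):
    u0,v0,u1,v1=box; m=np.zeros(im.shape[:2],np.uint8); m[v0:v1,u0:u1]=hue(im,n)[v0:v1,u0:u1]
    k,l,s,c=cv2.connectedComponentsWithStats(m); i=1+s[1:,4].argmax()
    uv=np.argwhere(cv2.dilate((l==i).astype(np.uint8),np.ones((1,1))))[:,::-1]
    return rect(cast('top',uv,.005))
E
python3 - <<'E'
from h import *
z=np.load('/tmp/top0.npz'); im=z['im'];P=z['P']
print('noise',P[225:232,300:320,2].std(),P[225:232,300:320,2].mean())
for n,b in(('green',(200,198,240,250)),('orange',(258,198,303,250)),('blue',(338,195,380,248))):
    m=np.zeros(im.shape[:2],bool); u0,v0,u1,v1=b; m[v0:v1,u0:u1]=True
    col=hue(im,n)>0
    h=P[...,2]
    mid=(v0+v1)//2-4; V=np.arange(480)[:,None]+0*h
    col=cv2.morphologyEx(col.astype(np.uint8),cv2.MORPH_CLOSE,np.ones((5,5)))>0
    A=np.argwhere(m&col&(h>.047)&(V>mid))[:,::-1]; B=np.argwhere(m&col&(h>.040)&(V<mid))[:,::-1]
    a=cast('top',A,.052);bb=cast('top',B,.046)
    am,bm=a.mean(0),bb.mean(0); d=bm-am; yaw=np.arctan2(d[1],d[0])
    print(n,'ledge',am.round(4),rect(a),'panel',bm.round(4),rect(bb),'dist',np.hypot(*d[:2]).round(4),'yaw',np.degrees(yaw).round(1),'origin',(am+51/106*d)[:2].round(4))
for n,b in(('green',(262,250,310,295)),('orange',(190,250,235,300)),('blue',(330,250,370,295))): print('cover',n,cover(im,n,b))
hsv=cv2.cvtColor(im,cv2.COLOR_BGR2HSV)
for n,b in(('blue',(392,222,412,242)),('green',(390,243,408,261)),('orange',(390,263,410,284))):
    m=np.zeros(im.shape[:2],bool); u0,v0,u1,v1=b; m[v0:v1,u0:u1]=True
    A=np.argwhere(m&(hsv[...,2]>110))[:,::-1]; B=np.argwhere(m&(hue(im,n)>0))[:,::-1]
    C=np.argwhere(m&(P[...,2]>.018))[:,::-1]
    for X in(A,B,C): 
        q=cast('top',X,.028); w,v=np.linalg.eigh(np.cov(q[:,:2].T)); print('fresh',n,len(X),q.mean(0).round(4),rect(q),'axis',np.degrees(np.arctan2(v[1,1],v[0,1])).round())
m=np.zeros(im.shape[:2],bool)
for n,b in (('orange',(266,212,296,234)),('blue',(345,210,368,232))):
    m[:]=0;u0,v0,u1,v1=b; m[v0:v1,u0:u1]=True
    for A in (np.argwhere(m&(hsv[...,2]>170))[:,::-1],np.argwhere(m&(P[...,2]>.026)&(P[...,2]<.046)&(hsv[...,2]<60))[:,::-1]):
        q=cast('top',A,.036); print('spent',n,len(A),q.mean(0).round(4),rect(q))
A=np.argwhere(cv2.inRange(hsv,(22,120,70),(34,255,255)))[:,::-1];A=A[(A[:,0]>120)&(A[:,0]<175)&(A[:,1]>225)&(A[:,1]<292)];print('tray',rect(cast('top',A,.03)))
print('shelf',P[170:196:5,[280,360,410],:].round(3).tolist())
E
```

```text
noise 0.004295714834900055 -0.00010141201651302025
green ledge [0.5334 0.1757 0.052 ] (array([534.1, 176.7]), array([25.8, 70.6]), 0.5) panel [0.6399 0.1825 0.046 ] (array([639.8, 184. ]), array([18.5, 71.2]), 3.9) dist 0.1067 yaw 3.6 origin [0.5846 0.179 ]
orange ledge [0.5392 0.0035 0.052 ] (array([539.1,   4. ]), array([71.8, 28.3]), 74.4) panel [ 0.6394 -0.0231  0.046 ] (array([637. , -21.9]), array([71.4, 27. ]), 76.2) dist 0.1038 yaw -14.9 origin [ 0.5874 -0.0093]
blue ledge [ 0.5477 -0.2765  0.052 ] (array([ 547.4, -275.6]), array([27.4, 71.9]), 14.6) panel [ 0.6512 -0.2506  0.046 ] (array([ 651. , -251.4]), array([18.2, 71.8]), 13.2) dist 0.1068 yaw 14.0 origin [ 0.5975 -0.264 ]
cover green (array([439. , -31.7]), array([74.6, 80.6]), 65.7)
cover orange (array([422. , 210.5]), array([82.3, 76.4]), 43.5)
cover blue (array([ 433.2, -240.7]), array([81. , 74.7]), 13.9)
fresh blue 119 [ 0.5718 -0.4152  0.028 ] (array([ 570.3, -419.5]), array([39.2, 56.6]), 89.3) axis 169.0
fresh blue 37 [ 0.5655 -0.4111  0.028 ] (array([ 565.2, -411.3]), array([16. , 29.6]), 27.0) axis 117.0
fres
[... 902 characters left out ...]
7.4]), 77.8)
spent blue 259 [ 0.5993 -0.2611  0.036 ] (array([ 600.6, -259.5]), array([69.1, 71.5]), 0.5)
spent blue 25 [ 0.5925 -0.2581  0.036 ] (array([ 598.9, -259.4]), array([43.8, 66. ]), 15.3)
tray (array([474. , 410.9]), array([129.8, 182.1]), 82.5)
shelf [[[0.692, -0.029, 0.304], [0.686, -0.247, 0.332], [0.687, -0.382, 0.332]], [[0.73, -0.016, 0.111], [0.675, -0.248, 0.322], [0.673, -0.382, 0.333]], [[0.735, -0.01, 0.026], [0.743, -0.275, 0.005], [0.666, -0.386, 0.307]], [[0.725, -0.008, 0.001], [0.727, -0.276, -0.0], [0.676, -0.404, 0.212]], [[0.707, -0.009, 0.005], [0.712, -0.276, -0.006], [0.695, -0.43, 0.07]], [[0.69, -0.009, 0.005], [0.693, -0.276, -0.0], [0.679, -0.43, 0.068]]]
```

Run:
```python
from h import *
z=np.load('/tmp/top0.npz'); im=z['im'];P=z['P']
hsv=cv2.cvtColor(im,cv2.COLOR_BGR2HSV)
print(hsv[218:244,394:416,2])
print((P[200:230:2,384:424:3,2]*1000).round())
print(P[200,394],P[229,394])
```

```text
[[ 57  49 208 241 215 211 195 224 236 219 216 224 236 230 221 222 205 173
  160 167 148 228]
 [ 56  49 218 243 235 234 229 231 230 209 187 206 240 221 227 223 226 229
  217 223 223 239]
 [ 55  48 219 242 243 242 241 240 238 235 228 230 240 211 202 197 195 228
  225 236 236 227]
 [ 51  47 131 151 154 152 226 234 242 243 242 241 242 237 232 230 219 227
  231 239 221 187]
 [ 51  51  51  49  49  46 130 139 152 153 153 230 234 243 243 241 238 238
  240 243 229 212]
 [ 54  56  56  55  54  53  49  46  46  47  39 132 140 152 153 214 231 240
  243 243 239 237]
 [ 60  61  59  55  53  47  46  44  41  40  29  40  50  52  49 118 136 150
  155 152 228 231]
 [ 59  60  58  54  47  29 112 126 235 247 213  97  53  57  56  54  52  48
   48  46 132 137]
 [ 55  54  53  50  42 235 248 235 249 255 255 132  49  55  57  57  56  54
   53  52  53  52]
 [ 53  52  51  57  85 255 255 247 236 249 255 149  49  52  53  55  56  55
   54  56  57  58]
 [ 52  53  50  61  72 222 255 248 243 253 255 158  55  48  49  52  54  54
   55  54  57  56]
 [ 52  50  48  51  72 143 243 223 213 211 222 201  91  50  49  51  54  53
   
[... 1802 characters left out ...]
.  62.  66.  70.  65.  69.]
 [ -3.   5.  -6. -11.   1.  54.  62.  60.  59.  61.  65.  63.  63.  65.]
 [  1.   1.   7.  -7.  -6.  57.  52.  54.  55.  57.  62.  61.  59.  61.]
 [  1.   8.  -0.  -4.  56.  54.  58.  58.  60.  61.  58.  58.  59.  67.]
 [  0.  -4.  -2.  -3.  53.  53.  53.  60.  55.  51.  49.  62.  60.  56.]
 [  3.  -1.  -1.  -9.   4.  -3.  -4.  53.  47.  54.  58.  57.  53.  59.]
 [  1.  -1.  -2.   0.  -5.   2.   2.   1.   2.   1.  54.  60.  56.  55.]
 [ -5.   3.   8.  -1.   1.  19.  27.   0.   0.   3.   1.   2.  -7.  49.]
 [ -2.   2.   6.   2.  -6.  20.  33.  -5.   3.   6.  -4.  -4.  -6.   0.]]
[ 0.66411047 -0.37981931  0.05981537] [ 5.79328970e-01 -3.87958705e-01  1.88561345e-04]
```

```bash
cat >> h.py <<'E'
def plan(p,a,way):
    """p start TCP, a alpha deg (tool down). way: list of (label,x,y,z,alpha). prints shift/turn from previous way point"""
    p=np.array(p,float)
    for n,x,y,z,b in way:
        d=np.array([x,y,z])-p; c,s=np.cos(np.radians(a)),np.sin(np.radians(a))
        print(n,'[%.4f,%.4f,%.4f,0,0,%.1f]'%(c*d[0]+s*d[1],s*d[0]-c*d[1],-d[2],a-b),'len %.0f'%(1000*np.linalg.norm(d)))
        p=np.array([x,y,z]);a=b
def off(x,y,psi,dx,dy):
    c,s=np.cos(np.radians(psi)),np.sin(np.radians(psi)); return x+c*dx-s*dy,y+s*dx+c*dy
E
python3 - <<'E'
from h import *
z=np.load('/tmp/top0.npz'); im=z['im']
m=np.zeros((480,640),bool);hsv=cv2.cvtColor(im,cv2.COLOR_BGR2HSV);m[225:239,398:408]=True
q=cast('top',np.argwhere(m&(hsv[...,2]>110))[:,::-1],.028);w,v=np.linalg.eigh(np.cov(q[:,:2].T));print(q.mean(0),rect(q),np.degrees(np.arctan2(v[1,1],v[0,1])))
print(cast('top',[(410,225),(413,225.5)],.055))
s=env.get_state();q=Rq(s['orientation']).as_matrix();a=np.degrees(np.arctan2(q[1,0],q[0,0]));print(s['tcp_pos'],a)
U=dict(blue=(.597,-.2637,14),orange=(.5885,-.0097,-15),green=(.5846,.1793,3.7))
b=U['blue'];o=U['orange']
plan(s['tcp_pos'],a,[('A',.45,-.28,.23,91),('B',.48,-.28,.16,104),('over blue',b[0],b[1],.09,104),('down',b[0],b[1],.018,104),('up',b[0],b[1],.12,104),('mid',.50,-.1,.14,104),('tray',.46,.43,.14,104),('low',.46,.43,.055,104),
 ('up',.46,.43,.14,104),('mid',.5,.1,.14,75),('over or',o[0],o[1],.09,75),('down',o[0],o[1],.018,75),('up',o[0],o[1],.12,75),('mid',.5,.1,.14,75),('tray',.48,.38,.14,75),('low',.48,.38,.055,75),('up',.48,.38,.14,75)])
E
```

```text
[ 0.56654535 -0.41276618  0.028     ] (array([ 566.9, -412.9]), array([45.4, 22.4]), 10.6) -167.49356620960523
[[ 0.58388831 -0.43108168  0.055     ]
 [ 0.58234293 -0.44069361  0.055     ]]
[ 0.22208116 -0.52987115  0.23048283] 22.73238740695134
A [0.3068,-0.1424,0.0005,0,0,-68.3] len 338
B [-0.0005,0.0300,0.0700,0,0,-13.0] len 76
over blue [-0.0125,0.1175,0.0700,0,0,0.0] len 137
down [0.0000,0.0000,0.0720,0,0,0.0] len 72
up [0.0000,0.0000,-0.1020,0,0,0.0] len 102
mid [0.1823,-0.0545,-0.0200,0,0,0.0] len 191
tray [0.5239,0.0894,-0.0000,0,0,0.0] len 532
low [0.0000,0.0000,0.0850,0,0,0.0] len 85
up [0.0000,0.0000,-0.0850,0,0,0.0] len 85
mid [-0.3299,-0.0410,-0.0000,0,0,29.0] len 332
over or [-0.0831,0.1139,0.0500,0,0,0.0] len 150
down [0.0000,0.0000,0.0720,0,0,0.0] len 72
up [0.0000,0.0000,-0.1020,0,0,0.0] len 102
mid [0.0831,-0.1139,-0.0200,0,0,0.0] len 142
tray [0.2653,-0.0918,-0.0000,0,0,0.0] len 281
low [0.0000,0.0000,0.0850,0,0,0.0] len 85
up [0.0000,0.0000,-0.0850,0,0,0.0] len 85
```

```bash
python3 -m creep '[[0.03,-0.014,0,0,0,-8],[0.07,-0.032,0,0,0,-16],[0.11,-0.051,0,0,0,-25],[0.155,-0.072,0,0,0,-34],[0.2,-0.093,0,0,0,-43],[0.24,-0.111,0,0,0,-52],[0.28,-0.13,0,0,0,-60],[0.307,-0.142,0,0,0,-68.3]]' 0.036 40
python3 -m creep '[[0,0.01,0.02,0,0,-4],[0,0.02,0.045,0,0,-9],[-0.0005,0.03,0.07,0,0,-13],[-0.0005,0.03,0.07,0,0,-13],[-0.0005,0.03,0.07,0,0,-13],[-0.0005,0.03,0.07,0,0,-13],[-0.0005,0.03,0.07,0,0,-13],[-0.0005,0.03,0.07,0,0,-13]]'
python3 - <<'E'
from h import *
z=np.load('/tmp/top0.npz'); im=z['im']
print(cast('top',[(356.8,223.1),(278.4,223.8)],.036))
for n,b in (('orange',(270,216,288,230)),('blue',(349,216,366,230))):
    u0,v0,u1,v1=b; g=im[v0:v1,u0:u1].astype(int); m=(g.min(2)>200); q=np.argwhere(m)[:,::-1]+[u0,v0]; print(n,len(q),cast('top',q.mean(0),.036),q.min(0),q.max(0))
s=env.get_state();q=Rq(s['orientation']).as_matrix();print(s['tcp_pos'],np.degrees(np.arctan2(q[1,0],q[0,0])),s['finger_gap'])
E
```

```text
clock: 0.9
tcp_pos: [0.4517, -0.2782, 0.231]
orientation: [-0.0, 0.702, 0.712, 0.0]
wrist_force: [0.3, -0.8, 0.8]
finger_gap: 0.0357
clock: 1.7
tcp_pos: [0.4807, -0.2817, 0.1626]
orientation: [0.001, 0.621, 0.784, -0.0]
wrist_force: [0.0, -1.0, -0.0]
finger_gap: 0.0363
[[ 0.59193074 -0.26188491  0.036     ]
 [ 0.58753325 -0.00777534  0.036     ]]
orange 24 [[ 0.5894635  -0.00631365  0.036     ]] [276 221] [280 226]
blue 24 [[ 0.5963641  -0.26118975  0.036     ]] [354 219] [359 224]
[ 0.48068819 -0.28167502  0.16257097] 103.24754072538423 0.036269766133407925
```

```bash
cat > go.py <<'E'
import sys; from h import *
# go.py x y z alpha : shift/turn rows from measured pose (tool about down)
s=env.get_state();M=Rq(s['orientation']).as_matrix();x,y,z,a=map(float,sys.argv[1:5]);t=float(sys.argv[5]) if len(sys.argv)>5 else 0
c,q=np.cos(np.radians(a)),np.sin(np.radians(a))
G=np.array([[c,q,0],[q,-c,0],[0,0,-1]]).T@R.from_euler('x',t,degrees=True).as_matrix()
d=M.T@(np.array([x,y,z])-s['tcp_pos']); r=np.degrees(R.from_matrix(M.T@G).as_rotvec())
print('now',s['tcp_pos'].round(4),'alpha',np.degrees(np.arctan2(M[1,0],M[0,0])).round(2),'gap',round(s['finger_gap'],4),'F',np.round(s['wrist_force'],1),'| shift',d.round(4),'rot',r.round(2))
E
python3 go.py .597 -.263 .09 104
```

```text
now [ 0.4807 -0.2817  0.1626] alpha 103.25 gap 0.0363 F [ 0. -1. -0.] | shift [-0.0084  0.1174  0.0727] rot [ 0.07  0.1  -0.75]
```

```bash
python3 -m creep '[[-0.001,0.015,0.005,0,0,-0.2],[-0.003,0.04,0.02,0,0,-0.4],[-0.005,0.07,0.04,0,0,-0.7],[-0.007,0.1,0.06,0,0,-0.7],[-0.0084,0.1174,0.0727,0,0,-0.7],[-0.0084,0.1174,0.0727,0,0,-0.7],[-0.0084,0.1174,0.0727,0,0,-0.7],[-0.0084,0.1174,0.0727,0,0,-0.7]]'
python3 go.py .597 -.263 .013 104
```

```text
clock: 2.5
tcp_pos: [0.5966, -0.2625, 0.0893]
orientation: [0.0, 0.616, 0.788, -0.0]
wrist_force: [0.5, -0.6, 0.5]
finger_gap: 0.0359
now [ 0.5966 -0.2625  0.0893] alpha 103.99 gap 0.0359 F [ 0.5 -0.6  0.5] | shift [-0.0006  0.0003  0.0763] rot [ 0.02  0.04 -0.01]
```

```bash
python3 -m creep '[[0,0,0.015,0,0,0],[0,0,0.03,0,0,0],[0,0,0.045,0,0,0],[0,0,0.055,0,0,0],[0,0,0.063,0,0,0],[0,0,0.07,0,0,0],[0,0,0.075,0,0,0],[0,0,0.076,0,0,0]]'
python3 -m creep '[[0,0,0,0,0,0],[0,0,0,0,0,0],[0,0,0,0,0,0],[0,0,0,0,0,0],[0,0,0,0,0,0],[0,0,0,0,0,0],[0,0,0,0,0,0],[0,0,0,0,0,0]]' 0 60
python3 -m creep '[[0,0,-0.01,0,0,0],[0,0,-0.025,0,0,0],[0,0,-0.045,0,0,0],[0,0,-0.065,0,0,0],[0,0,-0.085,0,0,0],[0,0,-0.1,0,0,0],[0,0,-0.107,0,0,0],[0,0,-0.107,0,0,0]]'
```

```text
clock: 3.3
tcp_pos: [0.5965, -0.2622, 0.0122]
orientation: [-0.0, 0.616, 0.788, -0.0]
wrist_force: [0.0, 0.2, -0.0]
finger_gap: 0.0363
clock: 4.1
tcp_pos: [0.597, -0.2624, 0.013]
orientation: [0.0, 0.616, 0.788, 0.0]
wrist_force: [0.2, -0.2, 4.0]
finger_gap: 0.019
clock: 4.9
tcp_pos: [0.5972, -0.2626, 0.1208]
orientation: [0.001, 0.616, 0.788, 0.0]
wrist_force: [-0.7, -0.1, -1.0]
finger_gap: 0.0188
```

```bash
python3 -m creep '[[0.02,-0.006,-0.005,0,0,0],[0.055,-0.018,-0.01,0,0,0],[0.095,-0.03,-0.015,0,0,0],[0.14,-0.043,-0.02,0,0,0],[0.182,-0.054,-0.02,0,0,0],[0.23,-0.046,-0.02,0,0,0],[0.278,-0.038,-0.02,0,0,0],[0.326,-0.03,-0.02,0,0,0]]'
python3 -m creep '[[0.048,0.008,0,0,0,0],[0.096,0.016,0,0,0,0],[0.144,0.024,0,0,0,0],[0.192,0.032,0,0,0,0],[0.24,0.032,0,0,0,0],[0.285,0.032,0,0,0,0],[0.33,0.032,0,0,0,0],[0.36,0.032,0,0,0,0]]'
python3 go.py .43 .415 .12 104
```

```text
clock: 5.7
tcp_pos: [0.4874, 0.0484, 0.1388]
orientation: [-0.0, 0.616, 0.788, -0.0]
wrist_force: [1.5, -0.3, -0.8]
finger_gap: 0.0186
clock: 6.5
tcp_pos: [0.4308, 0.4062, 0.1382]
orientation: [-0.0, 0.615, 0.789, -0.001]
wrist_force: [1.1, -0.6, -0.4]
finger_gap: 0.0189
now [0.4308 0.4062 0.1382] alpha 104.13 gap 0.0189 F [ 1.1 -0.6 -0.4] | shift [0.0088 0.0014 0.0182] rot [-0.1   0.02  0.13]
```

```bash
python3 -m creep '[[0.004,0,0.01,0,0,0],[0.006,0,0.03,0,0,0],[0.006,0,0.05,0,0,0],[0.006,0,0.075,0,0,0],[0.006,0,0.095,0,0,0],[0.006,0,0.11,0,0,0],[0.006,0,0.116,0,0,0],[0.006,0,0.116,0,0,0]]'
python3 -m creep '[[0,0,0,0,0,0],[0,0,0,0,0,0],[0,0,0,0,0,0],[0,0,0,0,0,0],[0,0,-0.02,0,0,0],[0,0,-0.05,0,0,0],[0,0,-0.08,0,0,0],[0,0,-0.09,0,0,0]]' 0.036
python3 go.py .5 .1 .12 75
```

```text
clock: 7.3
tcp_pos: [0.4302, 0.4082, 0.0218]
orientation: [-0.0, 0.616, 0.788, -0.002]
wrist_force: [0.9, -0.7, 0.1]
finger_gap: 0.0188
clock: 8.1
tcp_pos: [0.4328, 0.4109, 0.1173]
orientation: [0.001, 0.616, 0.788, 0.003]
wrist_force: [0.7, 1.1, -0.1]
finger_gap: 0.0362
now [0.4328 0.4109 0.1173] alpha 104.01 gap 0.0362 F [ 0.7  1.1 -0.1] | shift [-0.3179 -0.0101 -0.0034] rot [ 0.27 -0.19 29.01]
```

```bash
python3 -m creep '[[-0.03,-0.001,-0.003,0,0,4],[-0.075,-0.002,-0.003,0,0,8],[-0.12,-0.003,-0.003,0,0,12],[-0.168,-0.005,-0.003,0,0,16],[-0.216,-0.006,-0.003,0,0,20],[-0.264,-0.007,-0.003,0,0,25],[-0.305,-0.009,-0.003,0,0,29],[-0.318,-0.01,-0.003,0,0,29]]'
python3 go.py .5887 -.0085 .07 75
```

```text
clock: 8.9
tcp_pos: [0.4989, 0.0953, 0.1163]
orientation: [0.0, 0.795, 0.607, -0.0]
wrist_force: [-0.3, 0.3, 0.2]
finger_gap: 0.0362
now [0.4989 0.0953 0.1163] alpha 74.7 gap 0.0362 F [-0.3  0.3  0.2] | shift [-0.0764  0.114   0.0464] rot [ 0.03  0.05 -0.3 ]
```

```bash
python3 -m creep '[[-0.012,0.018,0.005,0,0,0],[-0.03,0.045,0.02,0,0,0],[-0.05,0.075,0.035,0,0,-0.2],[-0.068,0.102,0.044,0,0,-0.2],[-0.0764,0.114,0.0464,0,0,-0.3],[-0.0764,0.114,0.0464,0,0,-0.3],[-0.0764,0.114,0.0464,0,0,-0.3],[-0.0764,0.114,0.0464,0,0,-0.3]]'
python3 go.py .5887 -.0085 .013 75
```

```text
clock: 9.7
tcp_pos: [0.5879, -0.0033, 0.0706]
orientation: [-0.0, 0.791, 0.611, -0.0]
wrist_force: [-0.5, 0.0, 0.4]
finger_gap: 0.0361
now [ 0.5879 -0.0033  0.0706] alpha 75.39 gap 0.0361 F [-0.5  0.   0.4] | shift [-0.0049  0.0021  0.0576] rot [-0.03 -0.01  0.39]
```

```bash
python3 -m creep '[[-0.003,0.001,0.005,0,0,0.3],[-0.005,0.002,0.015,0,0,0.4],[-0.005,0.002,0.03,0,0,0.4],[-0.005,0.002,0.042,0,0,0.4],[-0.005,0.002,0.05,0,0,0.4],[-0.005,0.002,0.056,0,0,0.4],[-0.005,0.002,0.0575,0,0,0.4],[-0.005,0.002,0.0575,0,0,0.4]]'
python3 -m creep '[[0,0,0,0,0,0],[0,0,0,0,0,0],[0,0,0,0,0,0],[0,0,0,0,0,0],[0,0,0,0,0,0],[0,0,0,0,0,0],[0,0,0,0,0,0],[0,0,0,0,0,0]]' 0 60
python3 -m creep '[[0,0,-0.01,0,0,0],[0,0,-0.025,0,0,0],[0,0,-0.045,0,0,0],[0,0,-0.065,0,0,0],[0,0,-0.085,0,0,0],[0,0,-0.1,0,0,0],[0,0,-0.107,0,0,0],[0,0,-0.107,0,0,0]]'
python3 go.py .517 .405 .12 75
```

```text
clock: 10.5
tcp_pos: [0.5894, -0.01, 0.0125]
orientation: [-0.0, 0.794, 0.608, -0.0]
wrist_force: [-0.1, 0.4, -0.1]
finger_gap: 0.0359
clock: 11.3
tcp_pos: [0.59, -0.0101, 0.0134]
orientation: [0.001, 0.794, 0.608, 0.0]
wrist_force: [-0.7, -0.0, 6.3]
finger_gap: 0.0188
clock: 12.1
tcp_pos: [0.5899, -0.01, 0.1206]
orientation: [0.001, 0.794, 0.608, 0.0]
wrist_force: [-0.0, 0.7, -0.1]
finger_gap: 0.0187
now [ 0.5899 -0.01    0.1206] alpha 74.9 gap 0.0187 F [-0.   0.7 -0.1] | shift [ 0.3817 -0.1785  0.0004] rot [ 0.09 -0.   -0.1 ]
```

```bash
python3 -m creep '[[0.02,-0.01,0,0,0,0],[0.055,-0.026,0,0,0,0],[0.1,-0.047,0,0,0,0],[0.145,-0.068,0,0,0,0],[0.19,-0.089,0,0,0,0],[0.235,-0.11,0,0,0,0],[0.28,-0.131,0,0,0,0],[0.325,-0.152,0,0,0,0]]'
python3 -m creep '[[0.03,-0.014,0,0,0,0],[0.05,-0.024,0.01,0,0,0],[0.057,-0.027,0.03,0,0,0],[0.057,-0.027,0.055,0,0,0],[0.057,-0.027,0.08,0,0,0],[0.057,-0.027,0.094,0,0,0],[0.057,-0.027,0.098,0,0,0],[0.057,-0.027,0.098,0,0,0]]'
python3 -m creep '[[0,0,0,0,0,0],[0,0,0,0,0,0],[0,0,0,0,0,0],[0,0,0,0,0,0],[0,0,-0.02,0,0,0],[0,0,-0.05,0,0,0],[0,0,-0.08,0,0,0],[0,0,-0.1,0,0,0]]' 0.036
python3 go.py .47 -.2 .13 170
```

```text
clock: 12.9
tcp_pos: [0.5259, 0.345, 0.1183]
orientation: [-0.0, 0.794, 0.608, -0.001]
wrist_force: [0.6, -0.2, -0.3]
finger_gap: 0.0188
clock: 13.7
tcp_pos: [0.5157, 0.405, 0.0209]
orientation: [-0.0, 0.794, 0.608, -0.001]
wrist_force: [0.3, -0.5, -0.9]
finger_gap: 0.0192
clock: 14.5
tcp_pos: [0.5169, 0.406, 0.1244]
orientation: [0.0, 0.794, 0.608, 0.001]
wrist_force: [1.2, -0.1, 0.1]
finger_gap: 0.036
now [0.5169 0.406  0.1244] alpha 74.9 gap 0.036 F [ 1.2 -0.1  0.1] | shift [-0.5973  0.1125 -0.0066] rot [ 1.90e-01  1.00e-02 -9.51e+01]
```

```bash
python3 -m creep '[[-0.02,0.003,0,0,0,-5],[-0.065,0.011,0,0,0,-11],[-0.11,0.018,0,0,0,-17],[-0.158,0.026,0,0,0,-24],[-0.206,0.034,0,0,0,-31],[-0.254,0.041,0,0,0,-38],[-0.302,0.049,0,0,0,-44],[-0.345,0.057,0,0,0,-49]]'
python3 go.py .44 -.30 .12 173
```

```text
clock: 15.3
tcp_pos: [0.4808, 0.0556, 0.1223]
orientation: [0.001, 0.469, 0.883, 0.0]
wrist_force: [0.5, -0.1, 0.6]
finger_gap: 0.036
now [0.4808 0.0556 0.1223] alpha 124.12 gap 0.036 F [ 0.5 -0.1  0.6] | shift [-0.2715 -0.2333  0.0023] rot [ 2.000e-02  7.000e-02 -4.888e+01]
```

```bash
python3 -m creep '[[-0.034,-0.029,0,0,0,-6],[-0.068,-0.058,0,0,0,-12],[-0.105,-0.09,0,0,0,-19],[-0.142,-0.122,0,0,0,-26],[-0.18,-0.155,0,0,0,-33],[-0.218,-0.187,0,0,0,-40],[-0.25,-0.215,0,0,0,-45],[-0.2715,-0.233,0.002,0,0,-49]]'
python3 -m creep '[[-0.01,0.09,0,0,0,0],[-0.01,0.09,0,0,0,0],[-0.01,0.09,0,0,0,0],[-0.01,0.09,0,0,0,0],[-0.01,0.09,0,0,0,0],[-0.01,0.09,0,0,0,0],[-0.01,0.09,0,0,0,0],[-0.01,0.09,0,0,0,0]]'
python3 go.py .428 -.40 .007 173
```

```text
clock: 16.1
tcp_pos: [0.4391, -0.3016, 0.1205]
orientation: [0.001, 0.062, 0.998, -0.001]
wrist_force: [0.0, 1.7, 0.2]
finger_gap: 0.0355
clock: 16.9
tcp_pos: [0.4603, -0.2102, 0.1197]
orientation: [0.0, 0.062, 0.998, -0.0]
wrist_force: [0.7, -0.3, -0.4]
finger_gap: 0.0361
now [ 0.4603 -0.2102  0.1197] alpha 172.86 gap 0.0361 F [ 0.7 -0.3 -0.4] | shift [ 0.0085 -0.1924  0.1127] rot [-0.01  0.   -0.14]
```

```bash
python3 -m creep '[[0.002,-0.03,0,0,0,0],[0.004,-0.075,0,0,0,0],[0.006,-0.12,0.005,0,0,0],[0.008,-0.16,0.02,0,0,0],[0.0085,-0.185,0.035,0,0,0],[0.0085,-0.192,0.05,0,0,0],[0.0085,-0.192,0.06,0,0,0],[0.0085,-0.192,0.06,0,0,0]]'
python3 go.py .428 -.40 .007 173
```

```text
clock: 17.7
tcp_pos: [0.4272, -0.3969, 0.0576]
orientation: [-0.001, 0.062, 0.998, 0.002]
wrist_force: [-0.5, 0.3, 0.1]
finger_gap: 0.0357
now [ 0.4272 -0.3969  0.0576] alpha 172.92 gap 0.0357 F [-0.5  0.3  0.1] | shift [-0.0014 -0.0031  0.0506] rot [ 0.2  -0.18 -0.08]
```

```bash
python3 -m creep '[[-0.001,-0.002,0.005,0,0,0],[-0.001,-0.003,0.015,0,0,0],[-0.001,-0.003,0.027,0,0,0],[-0.001,-0.003,0.038,0,0,0],[-0.001,-0.003,0.045,0,0,0],[-0.001,-0.003,0.05,0,0,0],[-0.001,-0.003,0.05,0,0,0],[-0.001,-0.003,0.05,0,0,0]]'
python3 -m creep '[[0,0,0,0,0,0],[0,0,0,0,0,0],[0,0,0,0,0,0],[0,0,0,0,0,0],[0,0,0,0,0,0],[0,0,0,0,0,0],[0,0,0,0,0,0],[0,0,0,0,0,0]]' 0 60
python3 -m creep '[[0,0,-0.01,0,0,0],[0,0,-0.025,0,0,0],[0,0,-0.045,0,0,0],[0,0,-0.065,0,0,0],[0,0,-0.085,0,0,0],[0,0,-0.1,0,0,0],[0,0,-0.11,0,0,0],[0,0,-0.11,0,0,0]]'
python3 go.py .49 -.1 .12 115; python3 go.py .5895 -.0099 .07 75
```

```text
clock: 18.5
tcp_pos: [0.4289, -0.4024, 0.0098]
orientation: [0.0, 0.062, 0.998, -0.0]
wrist_force: [0.1, 0.9, 0.3]
finger_gap: 0.036
clock: 19.3
tcp_pos: [0.4292, -0.4028, 0.0104]
orientation: [0.0, 0.062, 0.998, -0.001]
wrist_force: [-0.9, -0.1, 6.3]
finger_gap: 0.0186
clock: 20.1
tcp_pos: [0.4293, -0.4029, 0.1212]
orientation: [0.001, 0.062, 0.998, -0.001]
wrist_force: [-0.6, 0.1, -0.3]
finger_gap: 0.0188
now [ 0.4293 -0.4029  0.1212] alpha 172.9 gap 0.0188 F [-0.6  0.1 -0.3] | shift [-0.0228  0.308   0.0007] rot [-4.00e-02  1.40e-01  5.79e+01]
now [ 0.4293 -0.4029  0.1212] alpha 172.9 gap 0.0188 F [-0.6  0.1 -0.3] | shift [-0.1103  0.4098  0.0507] rot [1.00e-02 1.50e-01 9.79e+01]
```

```bash
python3 -m creep '[[-0.002,0.025,0,0,0,6],[-0.004,0.06,0,0,0,13],[-0.007,0.1,0,0,0,21],[-0.01,0.145,0,0,0,29],[-0.014,0.19,0,0,0,37],[-0.017,0.235,0,0,0,45],[-0.02,0.28,0,0,0,52],[-0.023,0.308,0,0,0,58]]'
python3 go.py .5895 -.0099 .08 75
```

```text
clock: 20.9
tcp_pos: [0.4886, -0.0962, 0.1186]
orientation: [-0.001, 0.539, 0.842, -0.0]
wrist_force: [1.0, 0.0, -1.1]
finger_gap: 0.0186
now [ 0.4886 -0.0962  0.1186] alpha 114.74 gap 0.0186 F [ 1.   0.  -1.1] | shift [0.0361 0.1278 0.0385] rot [-0.12 -0.09 39.74]
```

```bash
python3 -m creep '[[0.006,0.02,0.002,0,0,7],[0.015,0.05,0.01,0,0,15],[0.024,0.085,0.02,0,0,23],[0.032,0.112,0.033,0,0,31],[0.036,0.128,0.0385,0,0,39.7],[0.036,0.128,0.0385,0,0,39.7],[0.036,0.128,0.0385,0,0,39.7],[0.036,0.128,0.0385,0,0,39.7]]'
python3 go.py .5895 -.0099 .02 75
```

```text
clock: 21.7
tcp_pos: [0.5898, -0.0134, 0.081]
orientation: [-0.0, 0.792, 0.611, -0.0]
wrist_force: [0.7, 0.3, -1.0]
finger_gap: 0.0184
now [ 0.5898 -0.0134  0.081 ] alpha 75.28 gap 0.0184 F [ 0.7  0.3 -1. ] | shift [ 0.0033 -0.0011  0.061 ] rot [-0.06  0.02  0.28]
```

```bash
python3 -m creep '[[0.003,-0.001,0.005,0,0,0.3],[0.003,-0.001,0.015,0,0,0.3],[0.003,-0.001,0.03,0,0,0.3],[0.003,-0.001,0.042,0,0,0.3],[0.003,-0.001,0.052,0,0,0.3],[0.003,-0.001,0.058,0,0,0.3],[0.003,-0.001,0.061,0,0,0.3],[0.003,-0.001,0.061,0,0,0.3]]'
python3 -m creep '[[0,0,0,0,0,0],[0,0,0,0,0,0],[0,0,0,0,0,0],[0,0,0,0,0,0],[0,0,-0.02,0,0,0],[0,0,-0.05,0,0,0],[0,0,-0.08,0,0,0],[0,0,-0.1,0,0,0]]' 0.036
python3 go.py .50 -.30 .12 143
```

```text
clock: 22.5
tcp_pos: [0.5903, -0.0098, 0.0198]
orientation: [-0.0, 0.794, 0.608, -0.0]
wrist_force: [0.6, 0.2, -0.6]
finger_gap: 0.0188
clock: 23.3
tcp_pos: [0.5913, -0.0099, 0.1226]
orientation: [0.001, 0.794, 0.608, 0.001]
wrist_force: [0.2, 0.4, 0.5]
finger_gap: 0.0363
now [ 0.5913 -0.0099  0.1226] alpha 74.9 gap 0.0363 F [0.2 0.4 0.5] | shift [-0.3039 -0.0126  0.0025] rot [  0.14   0.08 -68.1 ]
```

```bash
python3 -m creep '[[-0.03,-0.01,0,0,0,-8],[-0.07,-0.02,0,0,0,-16],[-0.115,-0.02,0,0,0,-25],[-0.155,-0.02,0,0,0,-34],[-0.195,-0.018,0,0,0,-42],[-0.235,-0.016,0,0,0,-50],[-0.275,-0.014,0,0,0,-59],[-0.304,-0.013,0.002,0,0,-68]]'
python3 go.py .5018 -.397 .06 170
```

```text
clock: 24.1
tcp_pos: [0.4983, -0.3026, 0.1188]
orientation: [0.001, 0.326, 0.945, -0.0]
wrist_force: [-0.4, 0.4, -0.4]
finger_gap: 0.036
now [ 0.4983 -0.3026  0.1188] alpha 141.92 gap 0.036 F [-0.4  0.4 -0.4] | shift [-0.0609 -0.0721  0.0589] rot [ -0.05   0.09 -28.08]
```

```bash
python3 -m creep '[[-0.012,-0.014,0.005,0,0,-6],[-0.03,-0.036,0.015,0,0,-13],[-0.05,-0.06,0.03,0,0,-21],[-0.061,-0.072,0.045,0,0,-28],[-0.061,-0.072,0.055,0,0,-28],[-0.061,-0.072,0.059,0,0,-28],[-0.061,-0.072,0.059,0,0,-28],[-0.061,-0.072,0.059,0,0,-28]]'
python3 go.py .5018 -.397 .01 170
```

```text
clock: 24.9
tcp_pos: [0.5022, -0.3933, 0.0599]
orientation: [0.0, 0.09, 0.996, -0.0]
wrist_force: [1.0, -0.0, 0.3]
finger_gap: 0.0357
now [ 0.5022 -0.3933  0.0599] alpha 169.66 gap 0.0357 F [ 1.  -0.   0.3] | shift [-0.0002 -0.0037  0.0499] rot [-0.01  0.02 -0.34]
```

```bash
python3 -m creep '[[0,-0.003,0.005,0,0,0],[0,-0.0037,0.015,0,0,0],[0,-0.0037,0.027,0,0,0],[0,-0.0037,0.038,0,0,0],[0,-0.0037,0.045,0,0,0],[0,-0.0037,0.05,0,0,0],[0,-0.0037,0.05,0,0,0],[0,-0.0037,0.05,0,0,0]]'
python3 -m creep '[[0,0,0,0,0,0],[0,0,0,0,0,0],[0,0,0,0,0,0],[0,0,0,0,0,0],[0,0,0,0,0,0],[0,0,0,0,0,0],[0,0,0,0,0,0],[0,0,0,0,0,0]]' 0 60
python3 -m creep '[[0,0,-0.01,0,0,0],[0,0,-0.025,0,0,0],[0,0,-0.045,0,0,0],[0,0,-0.065,0,0,0],[0,0,-0.085,0,0,0],[0,0,-0.1,0,0,0],[0,0,-0.11,0,0,0],[0,0,-0.11,0,0,0]]'
python3 go.py .49 -.05 .13 115
```

```text
clock: 25.7
tcp_pos: [0.5013, -0.3979, 0.0092]
orientation: [0.0, 0.09, 0.996, -0.0]
wrist_force: [-0.2, -0.1, 0.3]
finger_gap: 0.0361
clock: 26.5
tcp_pos: [0.5017, -0.3983, 0.01]
orientation: [0.001, 0.09, 0.996, -0.001]
wrist_force: [-0.8, -0.2, 4.9]
finger_gap: 0.0187
clock: 27.3
tcp_pos: [0.5018, -0.3984, 0.1208]
orientation: [0.001, 0.09, 0.996, -0.001]
wrist_force: [0.7, 0.3, -0.4]
finger_gap: 0.0185
now [ 0.5018 -0.3984  0.1208] alpha 169.65 gap 0.0185 F [ 0.7  0.3 -0.4] | shift [ 0.0741  0.3406 -0.0098] rot [-2.000e-02  1.400e-01  5.465e+01]
```

```bash
python3 -m creep '[[0.005,0.025,-0.002,0,0,5],[0.013,0.06,-0.005,0,0,11],[0.022,0.1,-0.01,0,0,18],[0.032,0.147,-0.01,0,0,25],[0.042,0.195,-0.01,0,0,32],[0.053,0.243,-0.01,0,0,40],[0.063,0.29,-0.01,0,0,47],[0.074,0.335,-0.01,0,0,54.6]]'
python3 go.py .5852 .1793 .11 93.7
```

```text
clock: 28.1
tcp_pos: [0.4875, -0.053, 0.1282]
orientation: [-0.001, 0.539, 0.842, -0.0]
wrist_force: [0.2, 0.6, -1.0]
finger_gap: 0.0185
now [ 0.4875 -0.053   0.1282] alpha 114.76 gap 0.0185 F [ 0.2  0.6 -1. ] | shift [0.17   0.186  0.0182] rot [-0.07 -0.05 21.06]
```

```bash
python3 -m creep '[[0.02,0.022,0,0,0,4],[0.05,0.055,0,0,0,9],[0.085,0.093,0.005,0,0,15],[0.118,0.129,0.01,0,0,21],[0.15,0.164,0.015,0,0,21],[0.17,0.186,0.018,0,0,21],[0.17,0.186,0.03,0,0,21],[0.17,0.186,0.04,0,0,21]]'
python3 go.py .5852 .1793 .02 93.7
```

```text
clock: 28.9
tcp_pos: [0.584, 0.1781, 0.0871]
orientation: [-0.001, 0.681, 0.732, -0.001]
wrist_force: [-0.6, -0.1, -1.8]
finger_gap: 0.0187
now [0.584  0.1781 0.0871] alpha 94.17 gap 0.0187 F [-0.6 -0.1 -1.8] | shift [0.0011 0.0014 0.0671] rot [-0.14  0.04  0.47]
```

```bash
python3 -m creep '[[0.001,0.001,0.008,0,0,0.4],[0.001,0.001,0.02,0,0,0.4],[0.001,0.001,0.034,0,0,0.4],[0.001,0.001,0.047,0,0,0.4],[0.001,0.001,0.057,0,0,0.4],[0.001,0.001,0.064,0,0,0.4],[0.001,0.001,0.067,0,0,0.4],[0.001,0.001,0.067,0,0,0.4]]'
python3 -m creep '[[0,0,0,0,0,0],[0,0,0,0,0,0],[0,0,0,0,0,0],[0,0,0,0,0,0],[0,0,-0.02,0,0,0],[0,0,-0.05,0,0,0],[0,0,-0.08,0,0,0],[0,0,-0.1,0,0,0]]' 0.036
python3 go.py .49 -.16 .12 150
```

```text
clock: 29.7
tcp_pos: [0.5858, 0.1786, 0.0218]
orientation: [-0.0, 0.684, 0.729, -0.0]
wrist_force: [-0.5, 0.0, -0.8]
finger_gap: 0.0184
clock: 30.5
tcp_pos: [0.5869, 0.1789, 0.1247]
orientation: [0.001, 0.684, 0.729, 0.001]
wrist_force: [0.2, 0.1, -0.5]
finger_gap: 0.036
now [0.5869 0.1789 0.1247] alpha 93.67 gap 0.036 F [ 0.2  0.1 -0.5] | shift [-0.332  -0.1184  0.0043] rot [  0.15   0.07 -56.33]
```

```bash
python3 -m creep '[[-0.03,-0.011,0,0,0,-7],[-0.07,-0.025,0,0,0,-14],[-0.115,-0.041,0,0,0,-21],[-0.16,-0.057,0,0,0,-29],[-0.205,-0.073,0,0,0,-36],[-0.25,-0.089,0,0,0,-43],[-0.295,-0.105,0,0,0,-50],[-0.332,-0.118,0.004,0,0,-56]]'
python3 go.py .5595 -.414 .075 192.5
```

```text
clock: 31.3
tcp_pos: [0.4891, -0.1626, 0.1191]
orientation: [0.001, 0.26, 0.966, -0.0]
wrist_force: [-1.0, 0.5, -0.3]
finger_gap: 0.0362
now [ 0.4891 -0.1626  0.1191] alpha 149.89 gap 0.0362 F [-1.   0.5 -0.3] | shift [-0.1869 -0.1822  0.0445] rot [ -0.06   0.11 -42.61]
```

```bash
python3 -m creep '[[-0.02,-0.02,0,0,0,-6],[-0.05,-0.049,0,0,0,-13],[-0.085,-0.083,0,0,0,-20],[-0.12,-0.117,0.01,0,0,-28],[-0.155,-0.151,0.02,0,0,-36],[-0.18,-0.175,0.035,0,0,-42.6],[-0.187,-0.182,0.0445,0,0,-42.6],[-0.187,-0.182,0.0445,0,0,-42.6]]' 0.033
python3 go.py .5595 -.414 .010 192.5
python3 - <<'E'
from h import *
im,d,P=shot('side','s1'); cv2.imwrite('pics/s1c.png',cv2.resize(im[170:380,170:470],None,fx=2.5,fy=2.5,interpolation=cv2.INTER_CUBIC))
E
```

```text
clock: 32.1
tcp_pos: [0.5579, -0.4122, 0.0713]
orientation: [-0.001, -0.105, 0.994, 0.001]
wrist_force: [-0.5, 0.5, -0.4]
finger_gap: 0.0332
now [ 0.5579 -0.4122  0.0713] alpha -167.91 gap 0.0332 F [-0.5  0.5 -0.4] | shift [-0.0013 -0.0022  0.0613] rot [ 0.16 -0.11 -0.41]
```

View pics/s1c.png

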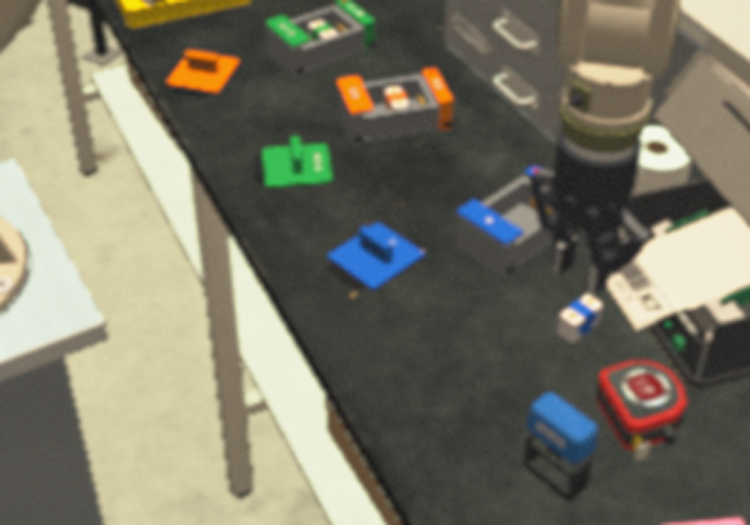

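```bash
python3 -m creep '[[-0.001,-0.002,0.008,0,0,-0.4],[-0.001,-0.002,0.02,0,0,-0.4],[-0.001,-0.002,0.034,0,0,-0.4],[-0.001,-0.002,0.046,0,0,-0.4],[-0.001,-0.002,0.055,0,0,-0.4],[-0.001,-0.002,0.06,0,0,-0.4],[-0.001,-0.002,0.061,0,0,-0.4],[-0.001,-0.002,0.061,0,0,-0.4]]'
python3 -m creep '[[0,0,0,0,0,0],[0,0,0,0,0,0],[0,0,0,0,0,0],[0,0,0,0,0,0],[0,0,0,0,0,0],[0,0,0,0,0,0],[0,0,0,0,0,0],[0,0,0,0,0,0]]' 0 60
python3 -m creep '[[0,0,-0.01,0,0,0],[0,0,-0.025,0,0,0],[0,0,-0.045,0,0,0],[0,0,-0.065,0,0,0],[0,0,-0.085,0,0,0],[0,0,-0.1,0,0,0],[0,0,-0.11,0,0,0],[0,0,-0.11,0,0,0]]'
python3 go.py .53 -.32 .12 135
```

```text
clock: 32.95
tcp_pos: [0.5605, -0.4135, 0.0127]
orientation: [0.0, -0.11, 0.994, -0.0]
wrist_force: [-0.1, 0.1, 0.1]
finger_gap: 0.0331
clock: 33.75
tcp_pos: [0.5608, -0.4139, 0.0136]
orientation: [0.0, -0.11, 0.994, -0.001]
wrist_force: [-0.1, -0.1, 5.6]
finger_gap: 0.0183
clock: 34.55
tcp_pos: [0.5612, -0.4141, 0.1251]
orientation: [0.001, -0.11, 0.994, -0.001]
wrist_force: [0.2, -0.3, -1.6]
finger_gap: 0.0184
now [ 0.5612 -0.4141  0.1251] alpha -167.33 gap 0.0184 F [ 0.2 -0.3 -1.6] | shift [0.0098 0.0987 0.0048] rot [-0.09  0.19 57.67]
```

```bash
python3 -m creep '[[0.001,0.012,0,0,0,7],[0.003,0.03,0,0,0,14],[0.005,0.05,0,0,0,22],[0.007,0.07,0.004,0,0,30],[0.009,0.09,0.004,0,0,38],[0.01,0.0987,0.005,0,0,46],[0.01,0.0987,0.005,0,0,54],[0.01,0.0987,0.005,0,0,57.7]]'
python3 go.py .5957 -.2579 .09 104
```

```text
clock: 35.35
tcp_pos: [0.5283, -0.3183, 0.1168]
orientation: [-0.001, 0.385, 0.923, 0.0]
wrist_force: [0.0, -0.4, -0.7]
finger_gap: 0.0183
now [ 0.5283 -0.3183  0.1168] alpha 134.76 gap 0.0183 F [ 0.  -0.4 -0.7] | shift [-0.0046  0.0904  0.0268] rot [-0.04 -0.1  30.76]
```

```bash
python3 -m creep '[[-0.001,0.018,0.002,0,0,6],[-0.002,0.045,0.008,0,0,14],[-0.004,0.072,0.018,0,0,22],[-0.0046,0.0904,0.026,0,0,30.7],[-0.0046,0.0904,0.0268,0,0,30.7],[-0.0046,0.0904,0.0268,0,0,30.7],[-0.0046,0.0904,0.0268,0,0,30.7],[-0.0046,0.0904,0.0268,0,0,30.7]]'
python3 go.py .5957 -.2579 .0235 104
```

```text
clock: 36.15
tcp_pos: [0.5957, -0.2595, 0.0913]
orientation: [0.0, 0.614, 0.789, -0.0]
wrist_force: [-0.6, -0.3, -0.8]
finger_gap: 0.0188
now [ 0.5957 -0.2595  0.0913] alpha 104.26 gap 0.0188 F [-0.6 -0.3 -0.8] | shift [0.0015 0.0003 0.0678] rot [0.01 0.02 0.26]
```

```bash
python3 -m creep '[[0.0015,0,0.008,0,0,0.2],[0.0015,0,0.02,0,0,0.2],[0.0015,0,0.034,0,0,0.2],[0.0015,0,0.047,0,0,0.2],[0.0015,0,0.057,0,0,0.2],[0.0015,0,0.064,0,0,0.2],[0.0015,0,0.068,0,0,0.2],[0.0015,0,0.068,0,0,0.2]]'
python3 -m creep '[[0,0,0,0,0,0],[0,0,0,0,0,0],[0,0,0,0,0,0],[0,0,0,0,0,0],[0,0,-0.02,0,0,0],[0,0,-0.05,0,0,0],[0,0,-0.08,0,0,0],[0,0,-0.09,0,0,0]]' 0.036
python3 go.py .46 -.38 .12 104
```

```text
clock: 36.95
tcp_pos: [0.5958, -0.2571, 0.0226]
orientation: [-0.0, 0.615, 0.788, -0.0]
wrist_force: [0.4, -0.6, -0.6]
finger_gap: 0.0182
clock: 37.75
tcp_pos: [0.5976, -0.2582, 0.1167]
orientation: [0.003, 0.615, 0.788, 0.0]
wrist_force: [0.1, 0.2, -0.9]
finger_gap: 0.0359
now [ 0.5976 -0.2582  0.1167] alpha 104.07 gap 0.0359 F [ 0.1  0.2 -0.9] | shift [-0.0847 -0.1631 -0.0036] rot [0.23 0.24 0.07]
```

```bash
python3 -m creep '[[-0.01,-0.02,-0.003,0,0,0],[-0.025,-0.05,-0.003,0,0,0],[-0.045,-0.085,-0.003,0,0,0],[-0.065,-0.125,-0.003,0,0,0],[-0.085,-0.163,-0.003,0,0,0],[-0.085,-0.163,-0.003,0,0,0],[-0.085,-0.163,-0.003,0,0,0],[-0.085,-0.163,-0.003,0,0,0]]'
cat > look.py <<'E'
import sys; from h import *
im,d,P=shot('top',sys.argv[1])
cv2.imwrite('pics/'+sys.argv[1]+'c.png',cv2.resize(im[190:300,115:385],None,fx=2.96,fy=2.96,interpolation=cv2.INTER_CUBIC))
for n in('green','orange','blue'):
    m=hue(im,n); m[:244]=0; m[305:]=0; m[:,:170]=0; m[:,385:]=0
    k,l,s,c=cv2.connectedComponentsWithStats(m)
    for i in range(1,k):
        if s[i,4]>150: print('cover',n,s[i,4],rect(cast('top',np.argwhere(l==i)[:,::-1],.005)))
E
python3 look.py t2
```

```text
clock: 38.55
tcp_pos: [0.4587, -0.3787, 0.1156]
orientation: [-0.0, 0.615, 0.789, 0.0]
wrist_force: [0.0, 0.3, 0.6]
finger_gap: 0.0359
cover green 537 (array([438.6, -31.6]), array([74.6, 80.3]), 66.2)
cover orange 586 (array([421.7, 210.5]), array([81.9, 76.7]), 42.9)
cover blue 523 (array([ 440.9, -217.2]), array([80.2, 74.1]), 14.4)
```

View pics/t2c.png

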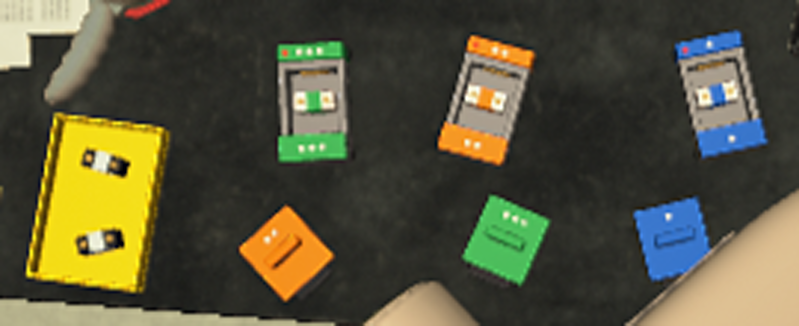

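```bash
python3 - <<'E'
from h import *
im=cv2.imread('pics/t2.png')
for n,b,t in(('green',(211,216,231,231),(.5858,.1786)),('orange',(269,214,290,231),(.5903,-.0098)),('blue',(346,213,370,230),(.5972,-.2629))):
    u0,v0,u1,v1=b; g=im[v0:v1,u0:u1].astype(int); h=hue(im,n)[v0:v1,u0:u1]
    B=np.argwhere(h>0)[:,::-1]+[u0,v0]; W=np.argwhere((g.max(2)>190)|(h>0))[:,::-1]+[u0,v0]
    k,l,s,c=cv2.connectedComponentsWithStats((((g.max(2)>190)|(h>0))*1).astype(np.uint8)); i=1+s[1:,4].argmax()
    W=np.argwhere(l==i)[:,::-1]+[u0,v0]
    for X in(B,W): q=cast('top',X,.036); print(n,len(X),rect(q),'mean',q.mean(0)[:2].round(4),'tcp',t,'bias',(q.mean(0)[:2]-t).round(4))
E
python3 go.py .4386 -.0316 .07 66.2
```

```text
green 28 (array([585.3, 179.5]), array([19.9,  9.7]), 1.7) mean [0.5853 0.1795] tcp (0.5858, 0.1786) bias [-0.0005  0.0009]
green 86 (array([585.3, 179.5]), array([19.7, 42.3]), 0.5) mean [0.5864 0.1794] tcp (0.5858, 0.1786) bias [0.0006 0.0008]
orange 49 (array([600.6, -13.3]), array([27.8, 47.7]), 67.1) mean [ 0.5947 -0.0109] tcp (0.5903, -0.0098) bias [ 0.0044 -0.0011]
orange 89 (array([590.9,  -7.7]), array([41.1, 24.8]), 72.8) mean [ 0.5914 -0.0086] tcp (0.5903, -0.0098) bias [0.0011 0.0012]
blue 28 (array([ 596.9, -263. ]), array([21.6, 12.6]), 13.8) mean [ 0.5969 -0.2628] tcp (0.5972, -0.2629) bias [-0.0003  0.0001]
blue 83 (array([ 597. , -262.5]), array([22.1, 43.5]), 13.1) mean [ 0.5978 -0.2618] tcp (0.5972, -0.2629) bias [0.0006 0.0011]
now [ 0.4591 -0.3784  0.1156] alpha 104.15 gap 0.036 F [ 0.4 -0.9 -0.4] | shift [0.3413 0.0649 0.0458] rot [-0.000e+00 -2.000e-02  3.795e+01]
```

```bash
python3 -m creep '[[0.025,0.005,0,0,0,4],[0.065,0.012,0,0,0,9],[0.11,0.021,0,0,0,14],[0.158,0.03,0,0,0,20],[0.206,0.039,0,0,0,26],[0.254,0.048,0.01,0,0,32],[0.3,0.057,0.025,0,0,38],[0.341,0.065,0.04,0,0,38]]'
python3 -m creep '[[0,0,0,0,0,0],[0,0,0,0,0,0],[0,0,0,0,0,0],[0,0,0,0,0,0],[0,0,0,0,0,0],[0,0,0,0,0,0],[0,0,0,0,0,0],[0,0,0,0,0,0]]'
python3 go.py .4386 -.0316 .010 66.2
```

```text
clock: 39.4
tcp_pos: [0.4386, -0.0295, 0.0759]
orientation: [0.0, 0.838, 0.545, 0.001]
wrist_force: [1.0, -0.3, 0.0]
finger_gap: 0.036
clock: 40.2
tcp_pos: [0.4385, -0.0331, 0.0759]
orientation: [0.0, 0.839, 0.545, 0.0]
wrist_force: [0.7, 0.2, -0.5]
finger_gap: 0.0359
now [ 0.4385 -0.0331  0.0759] alpha 66.02 gap 0.0359 F [ 0.7  0.2 -0.5] | shift [ 0.0014 -0.0006  0.0659] rot [ 0.01  0.   -0.18]
```

```bash
python3 -m creep '[[0.0014,-0.0006,0.008,0,0,-0.2],[0.0014,-0.0006,0.02,0,0,-0.2],[0.0014,-0.0006,0.033,0,0,-0.2],[0.0014,-0.0006,0.045,0,0,-0.2],[0.0014,-0.0006,0.055,0,0,-0.2],[0.0014,-0.0006,0.062,0,0,-0.2],[0.0014,-0.0006,0.066,0,0,-0.2],[0.0014,-0.0006,0.066,0,0,-0.2]]'
python3 -m creep '[[0,0,0,0,0,0],[0,0,0,0,0,0],[0,0,0,0,0,0],[0,0,0,0,0,0],[0,0,0,0,0,0],[0,0,0,0,0,0],[0,0,0,0,0,0],[0,0,0,0,0,0]]' 0 80
python3 -m creep '[[0,0,-0.01,0,0,0],[0,0,-0.025,0,0,0],[0,0,-0.045,0,0,0],[0,0,-0.065,0,0,0],[0,0,-0.085,0,0,0],[0,0,-0.1,0,0,0],[0,0,-0.11,0,0,0],[0,0,-0.11,0,0,0]]'
python3 go.py .5 .12 .13 93.7
```

```text
clock: 41.0
tcp_pos: [0.4382, -0.0311, 0.0094]
orientation: [-0.0, 0.837, 0.547, -0.0]
wrist_force: [0.1, 0.7, 0.1]
finger_gap: 0.0359
clock: 41.8
tcp_pos: [0.4391, -0.0313, 0.0105]
orientation: [0.001, 0.837, 0.547, 0.0]
wrist_force: [-0.9, 1.6, 6.1]
finger_gap: 0.0103
clock: 42.6
tcp_pos: [0.4395, -0.0314, 0.1213]
orientation: [0.001, 0.837, 0.547, 0.001]
wrist_force: [0.5, -0.2, -0.7]
finger_gap: 0.0104
now [ 0.4395 -0.0314  0.1213] alpha 66.27 gap 0.0104 F [ 0.5 -0.2 -0.7] | shift [ 0.163  -0.0055 -0.0086] rot [ 1.600e-01  2.000e-02 -2.743e+01]
```

```bash
python3 - <<'E'
from h import *
im=cv2.imread('pics/t2.png')
P=pts('top',env.read_camera('top')[1]); P0=np.load('/tmp/top0.npz')['P']
for n,b,y in(('green',(200,198,240,250),3.7),('orange',(258,198,303,250),-15),('blue',(338,195,380,248),14)):
    u0,v0,u1,v1=b; m=np.zeros((480,640),np.uint8); m[v0:v1,u0:u1]=hue(im,n,130)[v0:v1,u0:u1]
    m=cv2.morphologyEx(m,cv2.MORPH_CLOSE,np.ones((3,3))); k,l,s,c=cv2.connectedComponentsWithStats(m)
    for i in range(1,k):
        if s[i,4]<70: continue
        led=c[i][1]>225; h=.052 if led else .046
        A=np.argwhere((l==i)&((P0[...,2]>(h-.006))))[:,::-1]; q=cast('top',A,h); r=rect(q); e=51 if led else -55
        print(n,'ledge' if led else 'panel',r,'origin from it',np.round(off(r[0][0],r[0][1],y,e,0),1))
E
for u in ".5846 .1793 3.7" ".5885 -.0097 -15" ".597 -.2637 14"; do python3 -c "
from h import *
x,y,a=$(echo $u|tr ' ' ',')
for n,dx,z in(('start hi',.0163,.11),('start',.0163,.0705),('hooked',-.0006,.0644),('flat',.0053,.0517)): print(n,np.round(off(x,y,a,dx,0),4),z,'alpha',a+90)"; done
python3 go.py .5 .12 .13 93.7
```

```text
green panel (array([639.7, 184. ]), array([17.7, 71.2]), 3.7) origin from it [584.8 180.5]
green ledge (array([533.6, 176.7]), array([25.9, 70.2]), 1.6) origin from it [584.5 180. ]
orange panel (array([641.4, -23. ]), array([71.2, 19. ]), 75.0) origin from it [588.3  -8.8]
orange ledge (array([538.9,   4. ]), array([71.8, 28.7]), 74.4) origin from it [588.2  -9.2]
blue panel (array([ 651. , -251.4]), array([18.2, 71.8]), 13.2) origin from it [ 597.6 -264.7]
blue ledge (array([ 547.1, -275.7]), array([26.6, 71.4]), 11.9) origin from it [ 596.6 -263.4]
start hi [0.6009 0.1804] 0.11 alpha 93.7
start [0.6009 0.1804] 0.0705 alpha 93.7
hooked [0.584  0.1793] 0.0644 alpha 93.7
flat [0.5899 0.1796] 0.0517 alpha 93.7
start hi [ 0.6042 -0.0139] 0.11 alpha 75
start [ 0.6042 -0.0139] 0.0705 alpha 75
hooked [ 0.5879 -0.0095] 0.0644 alpha 75
flat [ 0.5936 -0.0111] 0.0517 alpha 75
start hi [ 0.6128 -0.2598] 0.11 alpha 104
start [ 0.6128 -0.2598] 0.0705 alpha 104
hooked [ 0.5964 -0.2638] 0.0644 alpha 104
flat [ 0.6021 -0.2624] 0.0517 alpha 104
now [ 0.4389 -0.0313  0.1203] alpha 66.27 gap 0.0098 F [-0.2  0.2 -1.1] | shift [ 0.1631 -0.0049 -0.0096] rot [ 7.000e-02  1.000e-02 -2.743e+01]
```

```bash
python3 -m creep '[[0.015,0,-0.002,0,0,-4],[0.04,-0.001,-0.004,0,0,-9],[0.07,-0.002,-0.006,0,0,-14],[0.1,-0.003,-0.01,0,0,-19],[0.13,-0.004,-0.01,0,0,-24],[0.155,-0.005,-0.01,0,0,-27.4],[0.163,-0.005,-0.01,0,0,-27.4],[0.163,-0.005,-0.01,0,0,-27.4]]'
python3 go.py .6009 .1808 .115 93.7 -20
```

```text
clock: 43.45
tcp_pos: [0.4991, 0.1207, 0.1288]
orientation: [-0.001, 0.684, 0.73, -0.001]
wrist_force: [-0.1, -0.6, -0.6]
finger_gap: 0.0101
now [0.4991 0.1207 0.1288] alpha 93.71 gap 0.0101 F [-0.1 -0.6 -0.6] | shift [0.0534 0.1055 0.0136] rot [-2.011e+01  2.000e-02  2.000e-02]
```

```bash
python3 -m creep '[[0.008,0.015,0,-5,0,0],[0.02,0.04,0,-10,0,0],[0.033,0.066,0.005,-15,0,0],[0.045,0.09,0.01,-20,0,0],[0.053,0.104,0.0136,-20,0,0],[0.0534,0.1055,0.0136,-20,0,0],[0.0534,0.1055,0.0136,-20,0,0],[0.0534,0.1055,0.0136,-20,0,0]]'
python3 go.py .6009 .1808 .0705 93.7 -20
python3 - <<'E'
from h import *
im,d,P=shot('side','s2'); cv2.imwrite('pics/s2c.png',cv2.resize(im[120:280,200:400],None,fx=3.5,fy=3.5,interpolation=cv2.INTER_CUBIC))
E
```

```text
clock: 44.25
tcp_pos: [0.601, 0.179, 0.1162]
orientation: [0.119, 0.674, 0.718, 0.126]
wrist_force: [0.5, 0.8, -0.5]
finger_gap: 0.0099
now [0.601  0.179  0.1162] alpha 93.59 gap 0.0099 F [ 0.5  0.8 -0.5] | shift [ 0.0018 -0.0156  0.043 ] rot [-0.06  0.06 -0.1 ]
```

View pics/s2c.png

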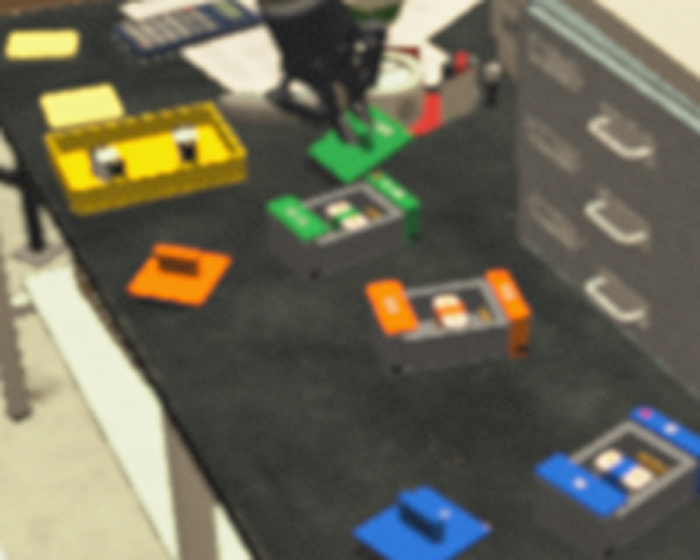

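```bash
python3 -m creep '[[0.0018,-0.002,0.005,0,0,0],[0.0018,-0.005,0.014,0,0,0],[0.0018,-0.009,0.024,0,0,0],[0.0018,-0.012,0.034,0,0,0],[0.0018,-0.0145,0.04,0,0,0],[0.0018,-0.0156,0.043,0,0,0],[0.0018,-0.0156,0.043,0,0,0],[0.0018,-0.0156,0.043,0,0,0]]'
python3 go.py .584 .1797 .0644 93.7 -20
```

```text
clock: 45.1
tcp_pos: [0.6016, 0.182, 0.0707]
orientation: [0.119, 0.674, 0.718, 0.127]
wrist_force: [0.0, -0.2, -0.8]
finger_gap: 0.0103
now [0.6016 0.182  0.0707] alpha 93.67 gap 0.0103 F [ 0.  -0.2 -0.8] | shift [-0.0012 -0.0188 -0.0001] rot [ 0.03  0.01 -0.02]
```

```bash
python3 -m creep '[[-0.0005,-0.002,0,0,0,0],[-0.0012,-0.005,0,0,0,0],[-0.0012,-0.008,0,0,0,0],[-0.0012,-0.011,0,0,0,0],[-0.0012,-0.014,0,0,0,0],[-0.0012,-0.0165,0,0,0,0],[-0.0012,-0.0185,0,0,0,0],[-0.0012,-0.0185,0,0,0,0]]'
python3 go.py .584 .1797 .0644 93.7 -20; python3 go.py .5899 .18 .0517 93.7
```

```text
clock: 45.9
tcp_pos: [0.5836, 0.1796, 0.064]
orientation: [0.119, 0.674, 0.718, 0.126]
wrist_force: [-0.2, 0.4, -0.2]
finger_gap: 0.0102
now [0.5836 0.1796 0.064 ] alpha 93.68 gap 0.0102 F [-0.2  0.4 -0.2] | shift [ 0.0001  0.0005 -0.0003] rot [-0.03  0.02 -0.02]
now [0.5836 0.1796 0.064 ] alpha 93.68 gap 0.0102 F [-0.2  0.4 -0.2] | shift [0.     0.0017 0.0137] rot [ 1.997e+01  1.000e-02 -2.000e-02]
```

```bash
python3 -m creep '[[0,0.0009,0.0014,2.5,0,0],[0,0.0012,0.0031,5,0,0],[0,0.0015,0.0049,7.5,0,0],[0,0.0017,0.0066,10,0,0],[0,0.0018,0.0084,12.5,0,0],[0,0.0019,0.0102,15,0,0],[0,0.0018,0.0119,17.5,0,0],[0,0.0017,0.0137,20,0,0]]'
python3 -m creep '[[0,0,0.0005,0,0,0],[0,0,0.001,0,0,0],[0,0,0.0012,0,0,0],[0,0,0.0012,0,0,0],[0,0,0.0012,0,0,0],[0,0,0.0012,0,0,0],[0,0,0.0012,0,0,0],[0,0,0.0012,0,0,0]]'
python3 go.py .5899 .18 .0505 93.7
```

```text
clock: 46.7
tcp_pos: [0.5909, 0.18, 0.0519]
orientation: [-0.0, 0.684, 0.729, -0.0]
wrist_force: [-0.5, -0.5, -1.1]
finger_gap: 0.0106
clock: 47.5
tcp_pos: [0.5904, 0.18, 0.0508]
orientation: [0.0, 0.684, 0.729, 0.0]
wrist_force: [0.4, 0.6, -1.1]
finger_gap: 0.0102
now [0.5904 0.18   0.0508] alpha 93.67 gap 0.0102 F [ 0.4  0.6 -1.1] | shift [ 0.     -0.0005  0.0003] rot [ 0.02  0.   -0.03]
```

```bash
python3 -m creep '[[0,0,0.0003,0,0,0],[0,0,0.0003,0,0,0],[0,0,0.0003,0,0,0],[0,0,0.0003,0,0,0],[0,0,-0.01,0,0,0],[0,0,-0.03,0,0,0],[0,0,-0.06,0,0,0],[0,0,-0.08,0,0,0]]' 0.036
python3 go.py .4217 .2105 .07 133
```

```text
clock: 48.3
tcp_pos: [0.5911, 0.1801, 0.1334]
orientation: [0.001, 0.684, 0.729, 0.001]
wrist_force: [0.1, 0.7, 0.2]
finger_gap: 0.0361
now [0.5911 0.1801 0.1334] alpha 93.67 gap 0.0361 F [0.1 0.7 0.2] | shift [ 0.0411 -0.1672  0.063 ] rot [ 1.200e-01  3.000e-02 -3.933e+01]
```

```bash
python3 -m creep '[[0.008,-0.033,0,0,0,-7],[0.018,-0.075,0,0,0,-15],[0.03,-0.12,0.01,0,0,-23],[0.039,-0.16,0.03,0,0,-31],[0.0411,-0.167,0.05,0,0,-39.3],[0.0411,-0.167,0.063,0,0,-39.3],[0.0411,-0.167,0.063,0,0,-39.3],[0.0411,-0.167,0.063,0,0,-39.3]]'
python3 look.py t3
python3 go.py .4217 .2105 .0105 133
python3 - <<'E'
from h import *
im,d,P=shot('side','s3'); cv2.imwrite('pics/s3c.png',cv2.resize(im[130:260,200:400],None,fx=3.5,fy=3.5,interpolation=cv2.INTER_CUBIC))
E
```

```text
clock: 49.1
tcp_pos: [0.4216, 0.2105, 0.0685]
orientation: [0.0, 0.399, 0.917, 0.0]
wrist_force: [-0.3, 0.2, 0.1]
finger_gap: 0.0358
cover orange 253 (array([433.6, 197.2]), array([81.2, 40.9]), 42.6)
cover blue 558 (array([ 440.8, -217.3]), array([80.1, 74.5]), 14.5)
now [0.4222 0.2105 0.0688] alpha 132.94 gap 0.036 F [-0.6 -0.4  0.6] | shift [ 0.0003 -0.0004  0.0583] rot [ 0.08  0.05 -0.06]
```

View pics/s3c.png

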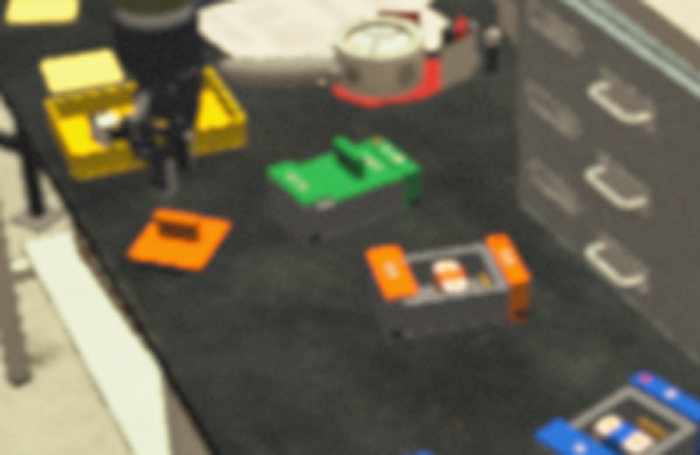

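```bash
python3 -m creep '[[0,0,0.008,0,0,0],[0,0,0.02,0,0,0],[0,0,0.032,0,0,0],[0,0,0.042,0,0,0],[0,0,0.05,0,0,0],[0,0,0.056,0,0,0],[0,0,0.058,0,0,0],[0,0,0.058,0,0,0]]'
python3 -m creep '[[0,0,0,0,0,0],[0,0,0,0,0,0],[0,0,0,0,0,0],[0,0,0,0,0,0],[0,0,0,0,0,0],[0,0,0,0,0,0],[0,0,0,0,0,0],[0,0,0,0,0,0]]' 0 80
python3 -m creep '[[0,0,-0.01,0,0,0],[0,0,-0.025,0,0,0],[0,0,-0.045,0,0,0],[0,0,-0.065,0,0,0],[0,0,-0.085,0,0,0],[0,0,-0.1,0,0,0],[0,0,-0.11,0,0,0],[0,0,-0.11,0,0,0]]'
python3 go.py .5 .06 .13 75
```

```text
clock: 50.0
tcp_pos: [0.421, 0.2103, 0.0095]
orientation: [-0.0, 0.399, 0.917, -0.0]
wrist_force: [0.2, 0.3, -0.2]
finger_gap: 0.0359
clock: 50.8
tcp_pos: [0.4216, 0.2105, 0.0103]
orientation: [0.001, 0.399, 0.917, 0.0]
wrist_force: [0.6, -0.4, 5.9]
finger_gap: 0.0102
clock: 51.6
tcp_pos: [0.422, 0.2106, 0.1212]
orientation: [0.001, 0.399, 0.917, 0.001]
wrist_force: [-0.3, 0.0, -1.0]
finger_gap: 0.0105
now [0.422  0.2106 0.1212] alpha 132.97 gap 0.0105 F [-0.3  0.  -1. ] | shift [-0.1634 -0.0455 -0.0088] rot [ 0.16 -0.   57.97]
```

```bash
python3 -m creep '[[-0.015,-0.004,-0.002,0,0,7],[-0.04,-0.011,-0.004,0,0,14],[-0.068,-0.019,-0.006,0,0,22],[-0.098,-0.027,-0.009,0,0,30],[-0.128,-0.035,-0.009,0,0,38],[-0.152,-0.042,-0.009,0,0,46],[-0.163,-0.0455,-0.009,0,0,53],[-0.163,-0.0455,-0.009,0,0,58]]'
python3 go.py .6042 -.0138 .115 75 -20
```

```text
clock: 52.4
tcp_pos: [0.4992, 0.0584, 0.1276]
orientation: [-0.0, 0.796, 0.606, -0.001]
wrist_force: [0.6, 0.4, -0.4]
finger_gap: 0.0106
now [0.4992 0.0584 0.1276] alpha 74.57 gap 0.0106 F [ 0.6  0.4 -0.4] | shift [-0.0416  0.1205  0.0125] rot [-20.07   0.12  -0.42]
```

```bash
python3 -m creep '[[-0.006,0.017,0,-5,0,0],[-0.016,0.045,0,-10,0,0],[-0.026,0.075,0.005,-15,0,-0.2],[-0.036,0.105,0.01,-20,0,-0.4],[-0.0416,0.119,0.0125,-20,0.1,-0.4],[-0.0416,0.1205,0.0125,-20,0.1,-0.4],[-0.0416,0.1205,0.0125,-20,0.1,-0.4],[-0.0416,0.1205,0.0125,-20,0.1,-0.4]]'
python3 go.py .6042 -.0138 .0705 75 -20
```

```text
clock: 53.2
tcp_pos: [0.6044, -0.011, 0.1162]
orientation: [0.137, 0.779, 0.602, 0.106]
wrist_force: [-0.3, 0.8, -0.8]
finger_gap: 0.0107
now [ 0.6044 -0.011   0.1162] alpha 75.4 gap 0.0107 F [-0.3  0.8 -0.8] | shift [-0.0028 -0.015   0.0431] rot [-0.09 -0.17  0.36]
```

```bash
python3 -m creep '[[-0.002,-0.002,0.005,0,0,0.4],[-0.0028,-0.005,0.014,0,0,0.4],[-0.0028,-0.009,0.024,0,0,0.4],[-0.0028,-0.012,0.034,0,0,0.4],[-0.0028,-0.014,0.04,0,0,0.4],[-0.0028,-0.015,0.043,0,0,0.4],[-0.0028,-0.015,0.043,0,0,0.4],[-0.0028,-0.015,0.043,0,0,0.4]]'
python3 go.py .5879 -.0094 .0644 75 -20
```

```text
clock: 54.0
tcp_pos: [0.6047, -0.0143, 0.0709]
orientation: [0.137, 0.781, 0.599, 0.107]
wrist_force: [0.5, -1.6, -0.0]
finger_gap: 0.0103
now [ 0.6047 -0.0143  0.0709] alpha 75.0 gap 0.0103 F [ 0.5 -1.6 -0. ] | shift [ 0.0004 -0.0186  0.0001] rot [ 0.03 -0.15 -0.05]
```

```bash
python3 -m creep '[[0.0004,-0.002,0,0,0,0],[0.0004,-0.005,0,0,0,0],[0.0004,-0.008,0,0,0,0],[0.0004,-0.011,0,0,0,0],[0.0004,-0.014,0,0,0,0],[0.0004,-0.0165,0,0,0,0],[0.0004,-0.0185,0,0,0,0],[0.0004,-0.0185,0,0,0,0]]'
python3 go.py .5936 -.0109 .0517 75
```

```text
clock: 54.8
tcp_pos: [0.5872, -0.0092, 0.0641]
orientation: [0.137, 0.781, 0.599, 0.107]
wrist_force: [0.2, 0.1, -0.9]
finger_gap: 0.0103
now [ 0.5872 -0.0092  0.0641] alpha 75.01 gap 0.0103 F [ 0.2  0.1 -0.9] | shift [0.     0.002  0.0139] rot [19.97 -0.16 -0.02]
```

```bash
python3 -m creep '[[0,0.001,0.0015,2.5,0,0],[0,0.0014,0.0032,5,0,0],[0,0.0017,0.005,7.5,0,0],[0,0.0019,0.0067,10,0,0],[0,0.002,0.0085,12.5,0,0],[0,0.0021,0.0103,15,0,0],[0,0.002,0.012,17.5,0,0],[0,0.0019,0.0138,20,-0.15,0]]'
python3 -m creep '[[0,0,0.0005,0,0,0],[0,0,0.001,0,0,0],[0,0,0.0013,0,0,0],[0,0,0.0013,0,0,0],[0,0,0.0013,0,0,0],[0,0,0.0013,0,0,0],[0,0,0.0013,0,0,0],[0,0,0.0013,0,0,0]]'
python3 go.py .5936 -.0109 .0505 75
```

```text
clock: 55.6
tcp_pos: [0.5943, -0.0111, 0.0521]
orientation: [-0.001, 0.794, 0.609, -0.0]
wrist_force: [-0.2, -0.3, -1.7]
finger_gap: 0.0099
clock: 56.4
tcp_pos: [0.594, -0.011, 0.0509]
orientation: [0.0, 0.793, 0.609, 0.0]
wrist_force: [1.2, 0.8, -0.4]
finger_gap: 0.0105
now [ 0.594  -0.011   0.0509] alpha 74.98 gap 0.0105 F [ 1.2  0.8 -0.4] | shift [-0.     -0.0004  0.0004] rot [ 0.02 -0.01 -0.02]
```

Release, then on to the blue cover (0.4408, -0.2173, yaw 14.5).

```bash
python3 -m creep '[[0,0,0.0004,0,0,0],[0,0,0.0004,0,0,0],[0,0,0.0004,0,0,0],[0,0,0.0004,0,0,0],[0,0,-0.01,0,0,0],[0,0,-0.03,0,0,0],[0,0,-0.06,0,0,0],[0,0,-0.08,0,0,0]]' 0.036
python3 look.py t4; python3 go.py .4408 -.2173 .07 104.5
```

```text
clock: 57.2
tcp_pos: [0.5947, -0.0111, 0.1334]
orientation: [0.001, 0.793, 0.609, 0.001]
wrist_force: [1.2, 0.3, 0.4]
finger_gap: 0.0358
cover blue 558 (array([ 440.8, -217.3]), array([80.1, 74.5]), 14.5)
now [ 0.5965 -0.0114  0.1367] alpha 74.98 gap 0.0359 F [ 1.3 -0.1  2.4] | shift [-0.2393 -0.0975  0.0658] rot [  0.42   0.05 -29.52]
```

```bash
python3 -m creep '[[-0.03,-0.012,0,0,0,-5],[-0.07,-0.029,0,0,0,-10],[-0.115,-0.047,0,0,0,-15],[-0.16,-0.065,0.015,0,0,-20],[-0.205,-0.083,0.035,0,0,-25],[-0.239,-0.0975,0.055,0,0,-29.5],[-0.239,-0.0975,0.063,0,0,-29.5],[-0.239,-0.0975,0.063,0,0,-29.5]]'
python3 go.py .4408 -.2173 .0105 104.5
```

```text
clock: 58.05
tcp_pos: [0.4366, -0.2167, 0.0669]
orientation: [-0.001, 0.614, 0.79, 0.0]
wrist_force: [0.1, 0.4, 0.8]
finger_gap: 0.0362
now [ 0.4366 -0.2167  0.0669] alpha 104.3 gap 0.0362 F [0.1 0.4 0.8] | shift [-0.0017  0.004   0.0564] rot [-0.05 -0.12 -0.2 ]
```

```bash
python3 -m creep '[[-0.001,0.002,0.005,0,0,0],[-0.001,0.004,0.016,0,0,0],[-0.001,0.004,0.029,0,0,0],[-0.001,0.004,0.04,0,0,0],[-0.001,0.004,0.048,0,0,0],[-0.001,0.004,0.054,0,0,0],[-0.001,0.004,0.056,0,0,0],[-0.001,0.004,0.056,0,0,0]]'
python3 -m creep '[[0,0,0,0,0,0],[0,0,0,0,0,0],[0,0,0,0,0,0],[0,0,0,0,0,0],[0,0,0,0,0,0],[0,0,0,0,0,0],[0,0,0,0,0,0],[0,0,0,0,0,0]]' 0 80
python3 -m creep '[[0,0,-0.01,0,0,0],[0,0,-0.025,0,0,0],[0,0,-0.045,0,0,0],[0,0,-0.065,0,0,0],[0,0,-0.085,0,0,0],[0,0,-0.1,0,0,0],[0,0,-0.11,0,0,0],[0,0,-0.11,0,0,0]]'
python3 go.py .6128 -.2598 .115 103.7 -20
```

```text
clock: 58.85
tcp_pos: [0.4419, -0.2164, 0.0115]
orientation: [-0.0, 0.612, 0.791, 0.0]
wrist_force: [0.7, -0.2, -0.4]
finger_gap: 0.0359
clock: 59.65
tcp_pos: [0.4424, -0.2169, 0.0124]
orientation: [0.001, 0.612, 0.791, 0.0]
wrist_force: [-0.9, 0.8, 5.8]
finger_gap: 0.0105
clock: 60.45
tcp_pos: [0.4428, -0.2171, 0.1232]
orientation: [0.001, 0.612, 0.791, 0.0]
wrist_force: [0.1, -0.4, -1.3]
finger_gap: 0.01
now [ 0.4428 -0.2171  0.1232] alpha 104.48 gap 0.01 F [ 0.1 -0.4 -1.3] | shift [-0.0838  0.1539  0.0087] rot [-19.89  -0.03   0.79]
```

```bash
python3 -m creep '[[-0.01,0.02,0,-4,0,0],[-0.026,0.048,0,-8,0,0.3],[-0.044,0.08,0.002,-12,0,0.8],[-0.062,0.113,0.004,-16,0,0.8],[-0.076,0.14,0.006,-20,0,0.8],[-0.084,0.154,0.007,-20,0,0.8],[-0.084,0.154,0.007,-20,0,0.8],[-0.084,0.154,0.007,-20,0,0.8]]'
python3 go.py .6123 -.2603 .0723 103.7 -20
```

```text
clock: 61.25
tcp_pos: [0.6111, -0.2587, 0.1133]
orientation: [0.105, 0.609, 0.774, 0.137]
wrist_force: [-1.0, 0.1, 0.8]
finger_gap: 0.0102
now [ 0.6111 -0.2587  0.1133] alpha 103.7 gap 0.0102 F [-1.   0.1  0.8] | shift [-0.002  -0.0132  0.0388] rot [-0.11 -0.25 -0.09]
```

```bash
python3 -m creep '[[-0.001,-0.002,0.005,0,0,0],[-0.002,-0.005,0.013,0,0,0],[-0.002,-0.008,0.022,0,0,0],[-0.002,-0.01,0.03,0,0,0],[-0.002,-0.012,0.036,0,0,0],[-0.002,-0.0132,0.039,0,0,0],[-0.002,-0.0132,0.039,0,0,0],[-0.002,-0.0132,0.039,0,0,0]]'
python3 go.py .5957 -.2643 .0662 103.7 -20
```

```text
clock: 62.05
tcp_pos: [0.6136, -0.2611, 0.0737]
orientation: [0.106, 0.609, 0.774, 0.137]
wrist_force: [0.1, -0.3, -0.8]
finger_gap: 0.0105
now [ 0.6136 -0.2611  0.0737] alpha 103.7 gap 0.0105 F [ 0.1 -0.3 -0.8] | shift [ 0.0011 -0.0196  0.0008] rot [ 0.02 -0.13 -0.05]
```

```bash
python3 -m creep '[[0.001,-0.002,0.0005,0,0,0],[0.001,-0.005,0.0005,0,0,0],[0.001,-0.008,0.0005,0,0,0],[0.001,-0.011,0.0005,0,0,0],[0.001,-0.014,0.0005,0,0,0],[0.001,-0.017,0.0005,0,0,0],[0.001,-0.0192,0.0005,0,0,0],[0.001,-0.0192,0.0005,0,0,0]]'
python3 go.py .6021 -.2627 .0536 103.7
```

```text
clock: 62.85
tcp_pos: [0.5954, -0.2642, 0.0662]
orientation: [0.106, 0.609, 0.774, 0.137]
wrist_force: [-0.2, -0.2, -1.4]
finger_gap: 0.01
now [ 0.5954 -0.2642  0.0662] alpha 103.67 gap 0.01 F [-0.2 -0.2 -1.4] | shift [-0.0001  0.0021  0.0142] rot [19.99 -0.16 -0.06]
```

```bash
python3 -m creep '[[0,0.0007,0.0017,2.5,0,0],[0,0.0011,0.0035,5,0,0],[0,0.0015,0.0052,7.5,0,0],[0,0.0017,0.007,10,0,0],[0,0.0019,0.0088,12.5,0,0],[0,0.002,0.0106,15,0,0],[0,0.002,0.0124,17.5,0,0],[0,0.0019,0.0142,20,-0.15,0]]'
python3 -m creep '[[0,0,0.0005,0,0,0],[0,0,0.001,0,0,0],[0,0,0.0013,0,0,0],[0,0,0.0013,0,0,0],[0,0,0.0013,0,0,0],[0,0,0.0013,0,0,0],[0,0,0.0013,0,0,0],[0,0,0.0013,0,0,0]]'
python3 go.py .6021 -.2627 .0524 103.7
```

```text
clock: 63.65
tcp_pos: [0.6027, -0.2627, 0.0538]
orientation: [-0.0, 0.618, 0.786, -0.001]
wrist_force: [-0.1, 0.3, -0.7]
finger_gap: 0.0103
clock: 64.45
tcp_pos: [0.6023, -0.2627, 0.0526]
orientation: [0.0, 0.618, 0.786, 0.0]
wrist_force: [-0.0, -0.2, 0.2]
finger_gap: 0.0102
now [ 0.6023 -0.2627  0.0526] alpha 103.66 gap 0.0102 F [-0.  -0.2  0.2] | shift [ 0.     -0.0002  0.0002] rot [ 0.02  0.   -0.04]
```

```bash
python3 -m creep '[[0,0,0.0003,0,0,0],[0,0,0.0003,0,0,0],[0,0,0.0003,0,0,0],[0,0,0.0003,0,0,0],[0,0,-0.01,0,0,0],[0,0,-0.03,0,0,0],[0,0,-0.06,0,0,0],[0,0,-0.08,0,0,0]]' 0.036
python3 -m creep '[[-0.03,-0.03,0,0,0,0],[-0.06,-0.06,0,0,0,0],[-0.09,-0.09,0,0,0,0],[-0.12,-0.12,0,0,0,0],[-0.15,-0.15,0,0,0,0],[-0.17,-0.17,0,0,0,0],[-0.17,-0.17,0,0,0,0],[-0.17,-0.17,0,0,0,0]]'
python3 - <<'E'
from h import *
print(env.get_state()['tcp_pos'])
im,d,P=shot('top','t5'); im2,d2,P2=shot('side','s5')
a=cv2.resize(im[190:300,115:385],None,fx=2.9,fy=2.9,interpolation=cv2.INTER_CUBIC); b=cv2.resize(im2[120:300,160:430],(a.shape[1],int(180*a.shape[1]/270)),interpolation=cv2.INTER_CUBIC)
cv2.imwrite('pics/e5.png',cv2.resize(np.vstack([a,b]),None,fx=.7,fy=.7,interpolation=cv2.INTER_AREA))
U=dict(green=(.5846,.1797,3.7),orange=(.5884,-.0095,-15),blue=(.597,-.264,13.7))
for n,(x,y,a) in U.items():
    r=R.from_euler('z',a,degrees=True).as_matrix(); Q=(P-np.array([x,y,0]))@r
    h=Q[...,2]; g=lambda x0,x1,y0,y1:np.nanmean(h[(Q[...,0]>x0)&(Q[...,0]<x1)&(Q[...,1]>y0)&(Q[...,1]<y1)&(h>.02)&(h<.09)])*1000
    print(n,'plate top z (45 ideal): -x %.1f +x %.1f  -y %.1f +y %.1f'%(g(-.028,-.012,-.03,.03),g(.022,.038,-.03,.03),g(-.025,.035,-.034,-.025),g(-.025,.035,.025,.034)))
E
```

```text
clock: 65.25
tcp_pos: [0.6029, -0.2629, 0.1353]
orientation: [0.001, 0.618, 0.786, 0.0]
wrist_force: [-0.1, -0.2, -0.7]
finger_gap: 0.036
clock: 66.05
tcp_pos: [0.4768, -0.4686, 0.133]
orientation: [0.0, 0.619, 0.786, 0.0]
wrist_force: [-0.8, 0.6, -0.2]
finger_gap: 0.0359
[ 0.47682111 -0.46863024  0.13304594]
green plate top z (45 ideal): -x 45.0 +x 44.4  -y 45.5 +y 44.6
orange plate top z (45 ideal): -x 44.5 +x 44.1  -y 44.3 +y 45.1
blue plate top z (45 ideal): -x 45.2 +x 45.6  -y 44.8 +y 45.3
```

View pics/e5.png

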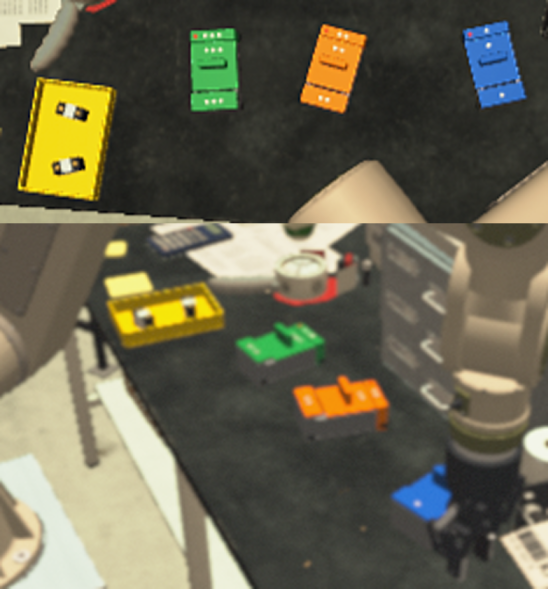

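```bash
python3 -c "
from workcell import env
print(env.hand_in())"
```

```text
the job is handed in; nothing more can be done
None
```

I finished the job and handed it in at about 66 s of the 210 s allowed.

**Packs:** The two spent packs, from the blue and orange loggers, are in the yellow tray; the green logger had none. Each fresh pack went into the well of its own colour. Pictures confirmed the packs before the covers went on.

**Covers:** All three covers were on the bench. I hooked each one under its ledge at 20°, swung it flat and released it, with no wrist force above about 2 N. The blue cover had been knocked about 25 mm aside during the run, so I located it again before picking it up.

**Last checks:**
- **Height and flatness:** plate tops measured 44.1 to 45.6 mm against an ideal 45 mm, at both ends and both sides of every cover.
- **Position:** at release each cover sat about 1 mm along from its seat point by arm position and my camera fix of the loggers. I did not measure along, across or turn again afterwards, beyond the final pictures, where every cover looks square.
- **Tape measure and stamp:** I never moved against them, but did not measure their positions at the end.
- **Gripper:** it ended clear of everything, 13 cm above the bench.

No check failed, and the only disagreements between measurements were about 1 mm in the logger positions.

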